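# Stack the bobbin tray under the sewing box's cantilever tray

### The job

Swing the sewing box's cantilever top tray by its handle up and over to the back until it rests fully open, then carry the loose lavender bobbin tray over, keeping it level, and set it squarely on top of the matching tray in the compartment, turned end for end (dark ends opposite) so that it stacks on the ledges instead of nesting down onto the bobbins. Finally swing the top tray back and lower it gently, without letting it drop, until it is fully closed, and leave the other things on the table undisturbed.

Things in the scene. Friction and masses are not known exactly. Their poses are not given: they have to be found in the camera images.
- sewbox: light wood sewing box, fixed: open compartment 150 (its x) x 190 (its y) x 86 mm high outside, walls and floor 5 mm. Origin: centre of its underside; x points to its back, away from the robot, z up. Three thread spools, tops 50 mm above the underside, stand at its right (-y) wall, y = -84 to -56 mm. When closed the top tray covers it.
- toptray_handle (a point): centre of the top tray's brass handle bar: 12 mm thick (box x), 92 long (box y), 14 high, free for 25 mm below it between its end posts (y = +-41 mm); pinch it from above across the 12 mm. Closed, it lies at box (0, 0, 149.5 mm). At joint value q it stands dx = 91.6 (cos 0.611 - cos(0.611+q)), dz = 91.6 (sin(0.611+q) - sin 0.611) mm from there in the box's frame.
- toptray_base (a point): centre of the top tray's underside, 62 mm below the handle's centre. Cream tray 150 x 190 x 30 mm, 0.3 kg, on two pairs of parallel brass arms 91.6 mm long at the box's sides; it stays level as it swings. Closed: underside 87.5 mm up. Open: 150 mm to the back (box +x), same height. Highest, 39 mm more, half-way.
- lift (a joint): angle of the top tray's arms, rad: 0 closed (start), 1.92 fully open at the rear stop. Slight friction; gravity makes the tray fall shut below about 0.96 and fall open above it; it rests on either stop when let go.
- lower_tray: lavender bobbin tray with bobbins, fixed on the compartment floor. Same shape as the loose one. Origin: centre of its underside, 5 mm above the table; x points to its dark end (towards the robot, box -x, within 4 degrees). Four ledges at its rim carry a like tray turned end for end, underside 36 mm above this one's; with dark ends alike that tray nests, sinking to about 23 mm.
- bobbin_tray_center (a point): centre of the loose lavender stack-nest bobbin tray on the table, 18 mm above its underside: 98 long (x) x 58 wide (y) x 36 mm high, 0.06 to 0.11 kg, bobbins fixed in it. x points to its dark purple end, whose lip sticks out 8 mm more; z up. Grip from above across the 58 mm, mid-length: vertical collar at the top 16 mm, below it the tub is 44 mm wide.
- bobbin_tray_dark_end (a point): point on the loose bobbin tray's dark end wall, 49 mm along its x from its centre, 11 mm above the centre.
- dispenser: bystander: stainless push dispenser, 64 mm diameter, 121 mm high; origin under its centre
- jar: bystander: glass jar with screw lid, 68 mm diameter, 85 mm high; origin under its centre
- hoop: bystander: round birch hoop lying flat, 150 mm diameter, 10 mm high; origin under its centre
- tape: bystander: round yellow tape measure, 56 mm diameter, 18 mm high; origin under its centre
- tin: bystander: round red button tin with brass lid, 83 mm diameter, 42 mm high; origin under its centre
- spool: bystander: large thread spool, 40 mm diameter, 55 mm high, upright; origin under its centre

How it is judged:
On the way, in this order (a step that is already met when the one before it is completed fails the run):
1. the top tray is swung up and over to its open stop (arms past 1.75 rad) (value of joint lift above 1.75 rad), for 0.2 s.
2. with the top tray open, the bobbin tray stands stacked on the lower tray, dark ends opposite, and the gripper has let go of it (x of bobbin_tray_center in the frame of lower_tray between -0.009 and 0.009 m and y of bobbin_tray_center in the frame of lower_tray between -0.008 and 0.008 m and z of bobbin_tray_center in the frame of lower_tray between 0.0505 and 0.0575 m and x of bobbin_tray_dark_end in the frame of lower_tray below 0 m and angle between the x axis of bobbin_tray_center and the x axis of lower_tray, either way round below 0.2 rad and angle between bobbin_tray_center's own z axis and vertical below 0.1 rad and value of joint lift above 1.75 rad and contact force between the fingers and bobbin_tray below 0.05 N), for 0.2 s.
At the end, for the whole second after the job is handed in: Top tray closed (arms below 0.06 rad) and still; bobbin tray at rest, stacked on the lower tray: centre within 9 mm along and 8 mm across of the lower centre, 50.5 to 57.5 mm above its underside (54 is right), level within 0.1 rad, parallel within 0.2 rad, dark ends opposite (x of bobbin_tray_center in the frame of lower_tray between -0.009 and 0.009 m and y of bobbin_tray_center in the frame of lower_tray between -0.008 and 0.008 m and z of bobbin_tray_center in the frame of lower_tray between 0.0505 and 0.0575 m and x of bobbin_tray_dark_end in the frame of lower_tray below 0 m and angle between the x axis of bobbin_tray_center and the x axis of lower_tray, either way round below 0.2 rad and angle between bobbin_tray_center's own z axis and vertical below 0.1 rad and value of joint lift below 0.06 rad and linear speed of bobbin_tray below 0.02 m/s and velocity of joint lift between -0.1 and 0.1 rad/s); the robot touches nothing.
It fails at once if the top tray drops shut (arms closing faster than 3.5 rad/s, about 0.3 m/s, in the last 0.5 rad) (value of joint lift below 0.5 rad and velocity of joint lift below -3.5 rad/s).
It fails at once if the bobbin tray is tipped by more than 0.5 rad (angle between bobbin_tray_center's own z axis and vertical above 0.5 rad).
It fails at once if a bystander (dispenser, jar, hoop, tape, tin, spool) is moved by more than 30 mm (distance of any of dispenser, jar, hoop, tape, tin, spool from where it was at the start of the episode above 0.03 m).
It also fails if it takes over 72 s, if anything falls off the work surface, if the arm or the gripper's body presses on something with over 40 N, if the wrist force passes 120 N, or if a joint passes its speed limit or range.

### The arm

A 7-joint arm with a two-finger parallel gripper is mounted at the origin on the work surface. World frame = base frame: x ahead of the robot, y to its left, z up, the work surface at z = 0. Lengths are in m, angles in rad, forces in N, time in s.
With the tool pointing down it reaches from about 0.35 to 0.9 m from the base axis. Payload 19.9 kg.
Tool frame: the origin (TCP) lies midway between the tips of the shut fingers; the grasp point (between the pads) lies 19 mm behind it; y points along the fingers, z is the direction in which the jaws open and shut, and the axes are right-handed (so a half turn about y gives the same grasp; the last joint's range is limited). The gripper opens to 94 mm and grips with 3 to 60 N. Pads are 16 mm wide; open, the fingers measure 119 mm over their backs; the gripper's body (75 mm by 177 mm) begins 78 mm behind the grasp point.
Start: joints at [1.214, 0.417, -0.01, 1.614, 0.005, 1.111, -0.053], TCP at [0.194, -0.594, 0.205] pointing down, gripper open.
Joint ranges: [-2.81, 2.81], [-0.39, 2.02], [-1.27, 1.25], [0.06, 2.57], [-1.19, 4.33], [0.19, 2], [-2.82, 2.82]. Speed limits (rad/s): [1.89, 1.89, 2.39, 2.39, 3.01, 3.01, 3.01].

### API

Orientations are given as a rotation vector (axis times angle).
In Python, from station import get_obs, capture, camera_model, sign_off, recognise, silhouettes gives the robot as it stands. The module is installed in compiled form; this text tells all that it offers.
- The arm moves only by the tool jog_arm, never from a script. Its arguments are lists of equal length, an entry for each row: "grip": the opening, from 0 (shut) to 1 (fully open); "xyz": the shift along the tool's x, y, z scaled (see below), a list of three; "rot": the turn, a rotation vector about the tool's x, y, z scaled (see below), a list of three. A call has 1 to 12 rows; each row shifts and turns the pose as measured when the row begins, along the tool's axes as they then stand; what a row does not reach is not made up. The controller multiplies each number of a shift by 500 mm and each number of a turn by 0.08 rad. A row lasts 1/10 s, in which the tool goes at most 50 mm and 8.59 degrees, less where a joint would pass 70% of its speed; a pose out of reach is approached as far as the arm can. A call with a number of a shift or a turn outside -1 to 1 is refused whole. A call with a gripper value outside its range is refused whole. The fingers move at their own pace and stop on an object; "force" is the grip in N (left out, the last holds). Time passes only in rows, so rows that do not move let the fingers close. It gives the time, the measured TCP pose, the force and the opening at its end, in the units of the state.
- get_obs(): the state, without advancing time (a new reading comes with each control period).
- capture(name): name is "scene" or "top"; returns the picture (480x640x3 uint8, red, green, blue); there is no depth.
- camera_model(name): a dict with "mtx" (3x3 intrinsics, pixels), "D" ([k1, k2, p1, p2, k3] as OpenCV has them; the pictures are not rectified), "rvec" (rotation vector, rad) and "tvec" (3), from world to camera coordinates, as OpenCV has them. Camera axes: x right, y down, z forward; pixel columns grow to the right and rows downward; lengths in m; the calibration is good to about 2 mm. A picture is of the moment at which its call begins. camera_model takes no time and is no camera call.
- sign_off(): hands the job in, once; it reports no verdict.
Trained networks look in the newest picture that a camera, given by its name, has taken for a name from the list of things; names that differ only in an ending like _2 or _b are one class to them, and where a whole thing is asked for, a point or a joint stands for the part that bears it (a point fixed in the world has none). Each returns a list of dicts, best first, with "confidence" (0 to 1); they miss things now and then, are a little off and sometimes report something else, mostly with a low value. They report only what shows in the picture. A call takes as long as a camera call.
- recognise(camera, target): "xyz" ([x, y, z] in m, in the coordinates of the camera as it stood for that picture, good to about 4 mm: the middle of the surface that is visible of it).
- silhouettes(camera, target): "pixels" (480x640 bool, what is visible of it).
The state is a dict: "t": time; "joint_pos": joint angles; "joint_vel": joint speeds; "joint_torque": joint torques, N m; "position": TCP position; "eef_rot": TCP orientation; "wrist_force": force on the tool from outside, world axes, zero at the start; "ft_torque": the same for the moment, N m; "finger_gap": opening from 0.0 (shut) to 1.0 (fully open).
Only numpy, scipy, OpenCV 4.12 (cv2) and the standard library are available. Lean on these libraries where they do the work, as an engineer would, in place of code of your own. Each camera call takes 0.05 s, during which the arm holds its last target.

## Working session

There is one attempt and no reset: what is moved stays moved. The work goes in short steps, Python scripts to look and compute and a tool call to move; the robot and the scene stay as the last step left them, time stands still between calls to the robot, and variables do not carry over. Pictures are saved under pics/ and viewed, and the job is handed in when it is done.

Besides the shell and the picture viewer there is one more tool, called after "Emit:" as a command line: name --argument value ..., lists and objects as JSON in quotes. jog_arm: Moves the arm, as the interface text tells. Shifts and turns lie within -1 to 1; 1 stands for 500 mm of shift or 0.08 rad of turn. Its arguments: {"type":"object","properties":{"grip":{"type":"array","items":{"type":"number"}},"xyz":{"type":"array","items":{"type":"array","items":{"type":"number","minimum":-1,"maximum":1}}},"rot":{"type":"array","items":{"type":"array","items":{"type":"number","minimum":-1,"maximum":1}}},"force":{"type":"number"}},"required":["grip","xyz","rot"]}

```bash
mkdir -p pics
cat > h.py <<'E'
import numpy as np, cv2
from station import *
def cam(n):
    m=camera_model(n); R=cv2.Rodrigues(np.array(m["rvec"],float))[0]
    return np.array(m["mtx"],float),np.array(m["D"],float),R,np.array(m["tvec"],float).reshape(3)
def c2w(n,p):
    K,D,R,t=cam(n); return R.T@(np.array(p)-t)
def proj(n,P):
    K,D,R,t=cam(n); return cv2.projectPoints(np.array(P,float).reshape(-1,1,3),R,t,K,D)[0].reshape(-1,2)
def ray(n,uv,z):
    K,D,R,t=cam(n); uv=np.array(uv,float).reshape(-1,1,2)
    q=cv2.undistortPoints(uv,K,D).reshape(-1,2); d=np.c_[q,np.ones(len(q))]@R; o=-R.T@t
    s=(z-o[2])/d[:,2]; return o+d*s[:,None]
def snap(n,f,s=None):
    im=capture(n); cv2.imwrite('pics/'+f,im[:,:,::-1]); return im
E
python3 - <<'E'
from h import *
o=get_obs(); print({k:np.round(v,4) for k,v in o.items()})
snap('scene','s0.png'); snap('top','t0.png')
for c in('scene','top'):
    K,D,R,t=cam(c); print(c,np.round(-R.T@t,3))
for n in ['toptray_handle','sewbox','bobbin_tray_center','bobbin_tray_dark_end','dispenser','jar','hoop','tape','tin','spool']:
    for c in('scene','top'):
        print(n,c,[(np.round(c2w(c,d['xyz']),3),round(d['confidence'],2)) for d in recognise(c,n)[:2]])
print(get_obs()['t'])
E
```

```text
{'t': np.float64(0.0), 'joint_pos': array([ 1.2135,  0.418 , -0.0103,  1.6142,  0.0047,  1.1107, -0.053 ]), 'joint_vel': array([-0.0003,  0.0001,  0.0004,  0.0003,  0.0001, -0.0005,  0.0004]), 'joint_torque': array([-9.00000e-04, -8.51236e+01,  6.37600e-01, -4.25993e+01,
       -4.91000e-02,  1.85000e-02,  1.00000e-04]), 'position': array([ 0.194 , -0.5937,  0.2048]), 'eef_rot': array([-0.3269,  2.0523, -2.0497]), 'wrist_force': array([-0.4965,  0.6898,  0.2043]), 'ft_torque': array([-0.0172,  0.0223,  0.0231]), 'finger_gap': np.float64(0.9981)}
scene [1.031 0.583 1.2  ]
top [ 0.307 -0.024  1.221]
toptray_handle scene [(array([0.494, 0.058, 0.108]), 0.59)]
toptray_handle top [(array([0.487, 0.055, 0.087]), 0.68), (array([0.485, 0.058, 0.092]), 0.18)]
sewbox scene [(array([0.5  , 0.075, 0.091]), 0.63)]
sewbox top [(array([0.484, 0.059, 0.088]), 0.95)]
bobbin_tray_center scene [(array([ 0.485, -0.227,  0.025]), 0.93)]
bobbin_tray_center top [(array([ 0.488, -0.228,  0.02 ]), 0.75)]
bobbin_tray_dark_end scene [(array([ 0.481, -0.227,  0.018]), 0.89)]
bobbin_tray_dark_end top [(array([ 0.482, -0.228,  0.017]), 0.91), (array([0.612, 0.403, 0.043]), 0.62)]
dispenser scene [(array([ 0.692, -0.308,  0.09 ]), 0.68), (array([0.493, 0.062, 0.105]), 0.29)]
dispenser top [(array([ 0.672, -0.32 ,  0.093]), 0.78)]
jar scene [(array([ 0.441, -0.432,  0.064]), 0.94)]
jar top [(array([ 0.426, -0.441,  0.079]), 0.67)]
hoop scene [(array([0.297, 0.362, 0.008]), 0.78)]
hoop top [(array([0.289, 0.359, 0.008]), 0.96)]
tape scene [(array([ 0.618, -0.447,  0.018]), 0.51)]
tape top [(array([ 0.617, -0.449,  0.022]), 0.57), (array([0.479, 0.058, 0.09 ]), 0.16)]
tin scene [(array([ 0.447, -0.432,  0.066]), 0.72), (array([0.628, 0.41 , 0.045]), 0.57)]
tin top [(array([0.615, 0.404, 0.041]), 0.92)]
spool scene [(array([0.483, 0.431, 0.054]), 0.79)]
spool top [(array([0.466, 0.426, 0.048]), 0.92)]
1.1
```

View pics/t0.png

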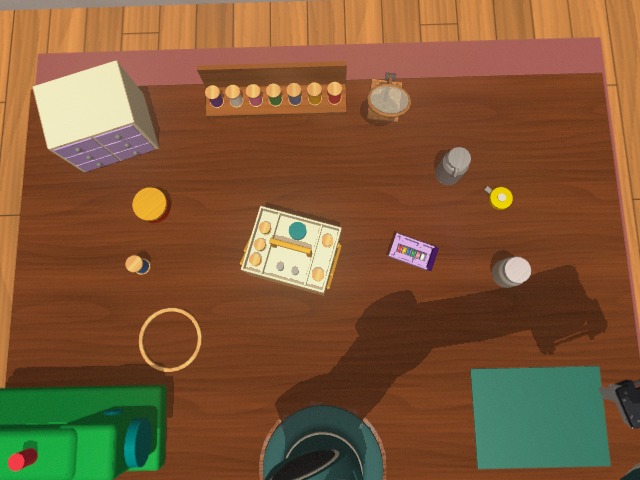

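View pics/s0.png

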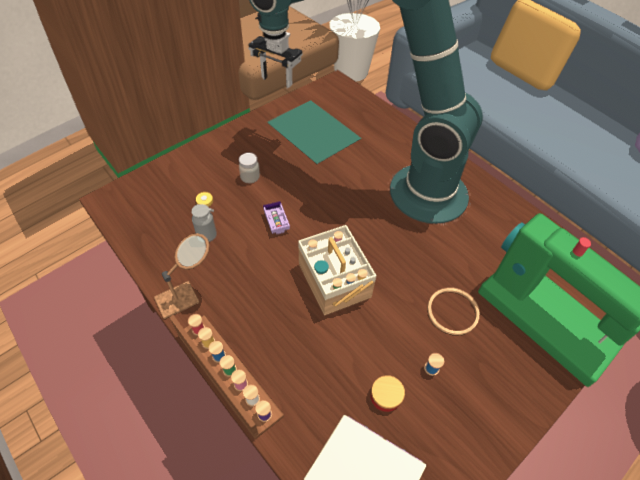

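Run:
```python
from h import *
a=cv2.imread('pics/t0.png')[195:300,230:450]; cv2.imwrite('pics/t0c.png',cv2.resize(a,None,fx=3.6,fy=3.6,interpolation=cv2.INTER_CUBIC))
a=cv2.imread('pics/s0.png')[190:320,250:390]; cv2.imwrite('pics/s0c.png',cv2.resize(a,None,fx=4.5,fy=4.5,interpolation=cv2.INTER_CUBIC))
for c in('top','scene'):
  capture(c)
  for n in('bobbin_tray_center','toptray_handle','toptray_base','sewbox'):
    s=silhouettes(c,n)
    if s:
        m=s[0]['pixels'].astype(np.uint8); np.save(f'sil_{c}_{n}.npy',m)
        print(c,n,round(s[0]['confidence'],2),m.sum(),[np.round(v,1).tolist() if not np.isscalar(v) else round(v,1) for v in cv2.minAreaRect(np.argwhere(m)[:,::-1].astype(np.float32))])
```

```text
top bobbin_tray_center 0.95 1134 [[413.1, 252.1], [45.6, 25.2], 19.4]
top toptray_handle 0.89 5731 [[290.8, 249.0], [86.3, 68.2], 15.5]
top toptray_base 0.88 5824 [[290.5, 248.9], [87.4, 68.4], 15.4]
top sewbox 0.74 6324 [[291.6, 250.1], [93.9, 71.1], 15.7]
scene bobbin_tray_center 0.85 561 [[276.0, 217.2], [32.4, 18.6], 70.3]
scene toptray_handle 0.63 3485 [[336.6, 260.2], [70.6, 56.3], 62.4]
scene toptray_base 0.83 3441 [[336.4, 259.8], [68.9, 56.3], 63.4]
scene sewbox 0.79 4604 [[336.5, 267.5], [81.2, 63.9], 64.5]
```

View pics/t0c.png

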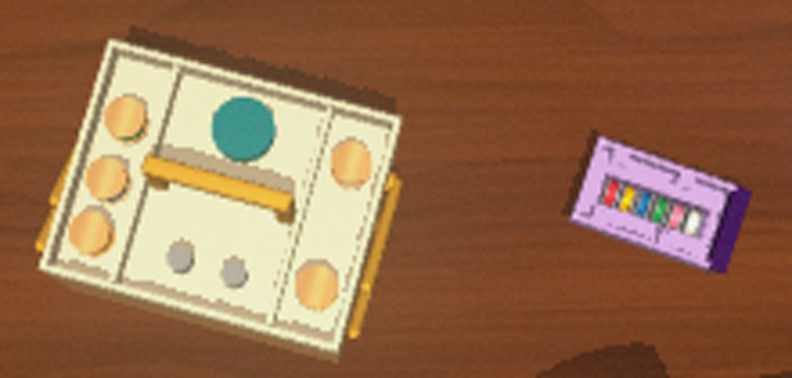

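View pics/s0c.png

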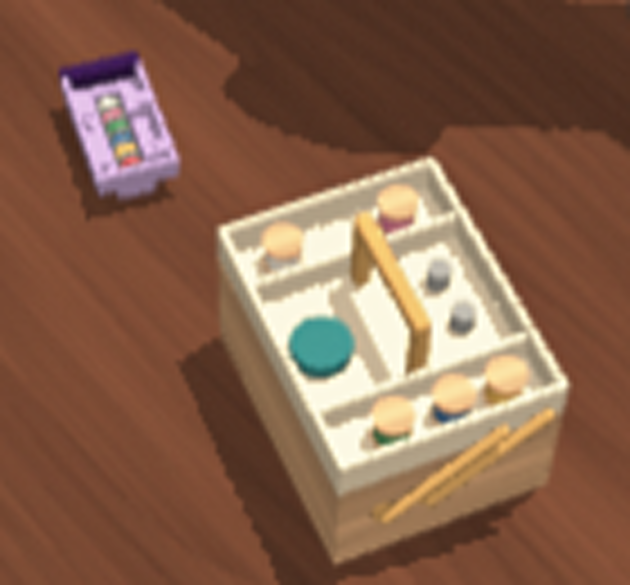

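```bash
cat > fit.py <<'E'
from h import *
from scipy.optimize import least_squares
def fit(L,W,z,obs,x0,cx=0):  # obs: list (cam, uv, (sx,sy) local pts 3d offset)
    def P(p,l):
        c,s=np.cos(p[2]),np.sin(p[2]); return [p[0]+c*l[0]-s*l[1],p[1]+s*l[0]+c*l[1],l[2]]
    def r(p): return np.concatenate([proj(c,[P(p,l)])[0]-uv for c,uv,l in obs])
    s=least_squares(r,x0); return s.x,r(s.x).reshape(-1,2)
E
python3 - <<'E'
from fit import *
T=lambda x,y:np.array([(x+.5)/3.6-.5+230,(y+.5)/3.6-.5+195])
S=lambda x,y:np.array([(x+.5)/4.5-.5+250,(y+.5)/4.5-.5+190])
z=.1175;a,b=.075,.095
ot=[('top',T(110,40),(a,b,z)),('top',T(400,117),(a,-b,z)),('top',T(338,353),(-a,-b,z)),('top',T(41,268),(-a,b,z))]
os=[('scene',S(220,228),(a,-b,z)),('scene',S(435,159),(-a,-b,z)),('scene',S(568,382),(-a,b,z))]
for o in(ot,os,ot+os):
    x,r=fit(0,0,0,o,[.48,.06,-.28]); print(np.round(x,4),np.round(r,1).tolist())
z=.036
ot=[('top',T(597,137),(-.049,-.029,z)),('top',T(750,190),(.057,-.029,z)),('top',T(724,272),(.057,.029,z)),('top',T(575,217),(-.049,.029,z))]
# which side: x towards dark (right, -y world); y = left of x -> world +x is up... 
os=[('scene',S(62,70),(.057,.0,z))]
for sgn in(1,-1):
    o=[(c,u,(l[0],-sgn*l[1],l[2])) for c,u,l in ot]
    x,r=fit(0,0,0,o,[.487,-.228,-1.87]); print(sgn,np.round(x,4),np.round(r,1).tolist())
E
```

```text
[ 0.4855  0.0563 -0.2918] [[-0.2, -0.2], [0.7, 0.2], [0.1, -0.3], [-0.6, 0.3]]
[ 0.4851  0.0559 -0.2943] [[-0.1, -0.1], [-0.2, -0.5], [0.3, 0.6]]
[ 0.4854  0.0563 -0.2923] [[-0.2, -0.2], [0.8, 0.2], [0.1, -0.3], [-0.5, 0.4], [-0.2, 0.0], [-0.3, -0.4], [0.4, 0.6]]
1 [ 0.4857 -0.2233 -1.9374] [[0.4, -0.1], [0.5, -0.2], [0.3, -0.0], [-1.2, 0.3]]
-1 [ 0.4863 -0.2235 -1.9762] [[-7.4, 21.4], [-7.6, 23.2], [7.9, -22.2], [7.3, -23.2]]
```

```bash
cat >> h.py <<'E'
from scipy.spatial.transform import Rotation as Ro
def go(pos,yaw,o=None):
    """yaw: direction of tool z in world (mod pi not applied); prints remaining tool-frame shift mm / rotvec"""
    o=o or get_obs(); R=Ro.from_rotvec(o['eef_rot']).as_matrix(); p=np.array(o['position'])
    z=np.array([np.cos(yaw),np.sin(yaw),0]); y=np.array([0,0,-1.]); x=np.cross(y,z); Rt=np.c_[x,y,z]
    d=R.T@(np.array(pos)-p); w=Ro.from_matrix(R.T@Rt).as_rotvec()
    print('pos',np.round(p,4),'zdir yaw',round(np.arctan2(R[1,2],R[0,2]),4),'tilt',np.round(R[:,1],3),'q',np.round(o['joint_pos'],2))
    print('F',np.round(o['wrist_force'],1),'gap',round(float(o['finger_gap']),3),'t',round(float(o['t']),2))
    print('world d',np.round(np.array(pos)-p,4),' tool shift/500mm',np.round(d/.5,4),'rot/.08',np.round(w/.08,3))
E
python3 - <<'E'
from h import *
go([.4854,.0563,.21],-.292)
go([.4854,.0563,.21],-.292+np.pi)
E
```

```text
pos [ 0.1941 -0.5941  0.2054] zdir yaw -1.255 tilt [-0.  0. -1.] q [ 1.21  0.42 -0.01  1.61  0.    1.11 -0.05]
F [-0.4 -0.   1. ] gap 1.0 t 1.6
world d [0.2913 0.6504 0.0046]  tool shift/500mm [-0.9578 -0.0091 -1.0555] rot/.08 [ 1.0000e-03 -1.2037e+01  0.0000e+00]
pos [ 0.1941 -0.5941  0.2054] zdir yaw -1.255 tilt [-0.  0. -1.] q [ 1.21  0.42 -0.01  1.61  0.    1.11 -0.05]
F [-0.4 -0.   1. ] gap 1.0 t 1.6
world d [0.2913 0.6504 0.0046]  tool shift/500mm [-0.9578 -0.0091 -1.0555] rot/.08 [-0.0000e+00  2.7233e+01  1.0000e-03]
```

```bash
cat >> h.py <<'E'
def path(pos,yaw,step=.04,rstep=.08,nmax=12):
    o=get_obs(); R=Ro.from_rotvec(o['eef_rot']).as_matrix(); p=np.array(o['position'])
    z=np.array([np.cos(yaw),np.sin(yaw),0]); y=np.array([0,0,-1.]); Rt=np.c_[np.cross(y,z),y,z]
    w=Ro.from_matrix(R.T@Rt).as_rotvec(); D=np.array(pos)-p
    n=int(np.ceil(max(np.linalg.norm(D)/step,np.linalg.norm(w)/rstep,1)))
    print('rows',n,'end yaw',yaw); X=[];W=[]
    for i in range(n):
        Ri=R@Ro.from_rotvec(w*i/n).as_matrix(); X.append(np.round(Ri.T@D/n/.5,3).tolist()); W.append(np.round(w/n/.08,2).tolist())
    for i in range(0,n,nmax): print('xyz',X[i:i+nmax]);print('rot',W[i:i+nmax])
E
python3 - <<'E'
from h import *
path([.4854,.0563,.22],-.292,.04)
E
```

```text
rows 18 end yaw -0.292
xyz [[-0.053, -0.002, -0.059], [-0.056, -0.002, -0.056], [-0.059, -0.002, -0.053], [-0.062, -0.002, -0.049], [-0.064, -0.002, -0.046], [-0.067, -0.002, -0.042], [-0.069, -0.002, -0.039], [-0.071, -0.002, -0.035], [-0.073, -0.002, -0.031], [-0.074, -0.002, -0.027], [-0.076, -0.002, -0.023], [-0.077, -0.002, -0.019]]
rot [[0.0, -0.67, 0.0], [0.0, -0.67, 0.0], [0.0, -0.67, 0.0], [0.0, -0.67, 0.0], [0.0, -0.67, 0.0], [0.0, -0.67, 0.0], [0.0, -0.67, 0.0], [0.0, -0.67, 0.0], [0.0, -0.67, 0.0], [0.0, -0.67, 0.0], [0.0, -0.67, 0.0], [0.0, -0.67, 0.0]]
xyz [[-0.078, -0.002, -0.015], [-0.078, -0.002, -0.011], [-0.079, -0.002, -0.007], [-0.079, -0.002, -0.002], [-0.079, -0.002, 0.002], [-0.079, -0.002, 0.006]]
rot [[0.0, -0.67, 0.0], [0.0, -0.67, 0.0], [0.0, -0.67, 0.0], [0.0, -0.67, 0.0], [0.0, -0.67, 0.0], [0.0, -0.67, 0.0]]
```

Emit:
jog_arm --grip '[0.55, 0.55, 0.55, 0.55, 0.55, 0.55, 0.55, 0.55, 0.55, 0.55, 0.55, 0.55]' --xyz '[[-0.053, -0.003, -0.059], [-0.056, -0.003, -0.056], [-0.059, -0.003, -0.053], [-0.062, -0.003, -0.049], [-0.064, -0.003, -0.046], [-0.067, -0.003, -0.042], [-0.069, -0.003, -0.039], [-0.071, -0.003, -0.035], [-0.073, -0.003, -0.031], [-0.074, -0.003, -0.027], [-0.076, -0.003, -0.023], [-0.077, -0.003, -0.019]]' --rot '[[0, -0.67, 0], [0, -0.67, 0], [0, -0.67, 0], [0, -0.67, 0], [0, -0.67, 0], [0, -0.67, 0], [0, -0.67, 0], [0, -0.67, 0], [0, -0.67, 0], [0, -0.67, 0], [0, -0.67, 0], [0, -0.67, 0]]'

```text
t: 2.8
position: [0.3879, -0.1464, 0.2235]
eef_rot: [-0.869, 1.628, -1.637]
wrist_force: [0.2, -1.0, -0.7]
finger_gap: 0.556
```

Run:
```python
from h import *
go([.4854,.0563,.22],-.292)
path([.4854,.0563,.22],-.292,.045)
```

```text
pos [ 0.3879 -0.1464  0.2235] zdir yaw -0.5944 tilt [ 0.001 -0.005 -1.   ] q [ 0.72  0.02 -0.44  2.07  0.02  1.05 -0.32]
F [ 0.2 -1.  -0.7] gap 0.556 t 2.8
world d [ 0.0975  0.2027 -0.0035]  tool shift/500mm [-0.4451  0.0052 -0.0655] rot/.08 [-0.034 -3.78   0.052]
rows 5 end yaw -0.292
xyz [[-0.089, 0.001, -0.013], [-0.09, 0.001, -0.008], [-0.09, 0.001, -0.002], [-0.09, 0.001, 0.003], [-0.09, 0.001, 0.009]]
rot [[-0.01, -0.76, 0.01], [-0.01, -0.76, 0.01], [-0.01, -0.76, 0.01], [-0.01, -0.76, 0.01], [-0.01, -0.76, 0.01]]
```

Emit:
jog_arm --grip '[0.45, 0.45, 0.45, 0.45, 0.45, 0.45, 0.45]' --xyz '[[-0.074, 0, -0.012], [-0.074, 0, -0.008], [-0.074, 0, -0.002], [-0.074, 0, 0.002], [-0.074, 0, 0.005], [-0.074, 0, 0.009], [0, 0, 0]]' --rot '[[0, -0.63, 0.01], [0, -0.63, 0.01], [0, -0.63, 0.01], [0, -0.63, 0.01], [0, -0.63, 0.01], [0, -0.63, 0.01], [0, 0, 0]]'

```text
t: 3.5
position: [0.4889, 0.068, 0.2252]
eef_rot: [-1.061, 1.401, -1.411]
wrist_force: [-0.5, -0.3, 0.0]
finger_gap: 0.45
```

Run:
```python
from h import *
go([.4854,.0563,.1305],-.292)
```

```text
pos [0.4889 0.068  0.2252] zdir yaw -0.2727 tilt [ 0.008 -0.001 -1.   ] q [ 0.4   0.21 -0.68  1.9   0.15  1.08 -0.61]
F [-0.5 -0.3  0. ] gap 0.45 t 3.5
world d [-0.0035 -0.0117 -0.0947]  tool shift/500mm [ 0.0247  0.1894 -0.0019] rot/.08 [-0.102  0.241 -0.018]
```

Emit:
jog_arm --grip '[0.45, 0.45, 0.45, 0.45, 0.45, 0.45]' --xyz '[[0.025, 0, -0.002], [0, 0, 0], [0, 0.06, 0], [0, 0.06, 0], [0, 0.05, 0], [0, 0, 0]]' --rot '[[-0.1, 0.24, -0.02], [0, 0, 0], [0, 0, 0], [0, 0, 0], [0, 0, 0], [0, 0, 0]]'

```text
t: 4.1
position: [0.4836, 0.0486, 0.1388]
eef_rot: [-1.05, 1.427, -1.433]
wrist_force: [-0.5, 0.4, 0.3]
finger_gap: 0.451
```

Run:
```python
from h import *
go([.4854,.0563,.1305],-.292)
a=snap('top','t1.png')[195:300,230:340]; cv2.imwrite('pics/t1c.png',cv2.resize(a[:,:,::-1],None,fx=4,fy=4))
```

```text
pos [0.4836 0.0486 0.1388] zdir yaw -0.3043 tilt [ 0.002 -0.003 -1.   ] q [ 0.38  0.31 -0.63  2.    0.24  0.9  -0.68]
F [-0.5  0.4  0.3] gap 0.451 t 4.1
world d [ 0.0018  0.0077 -0.0083]  tool shift/500mm [-0.0158  0.0165 -0.0012] rot/.08 [-0.03  -0.154  0.033]
```

View pics/t1c.png

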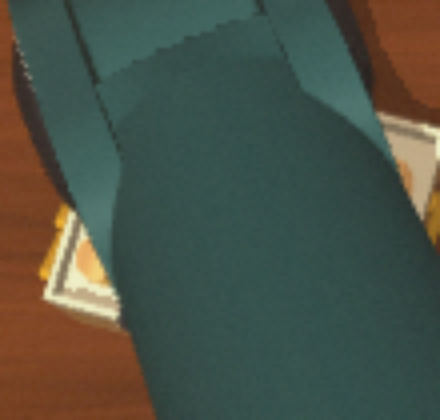

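Emit:
jog_arm --grip '[0.45, 0.45, 0, 0, 0, 0]' --xyz '[[-0.013, 0.015, 0], [0, 0, 0], [0, 0, 0], [0, 0, 0], [0, 0, 0], [0, 0, 0]]' --rot '[[-0.03, -0.15, 0.03], [0, 0, 0], [0, 0, 0], [0, 0, 0], [0, 0, 0], [0, 0, 0]]' --force 20

```text
t: 4.75
position: [0.4882, 0.0547, 0.1368]
eef_rot: [-1.051, 1.417, -1.425]
wrist_force: [-24.4, 8.1, 14.3]
finger_gap: 0.145
```

Run:
```python
from h import *
go([.4854,.0563,.1305],-.292)
```

```text
pos [0.4882 0.0547 0.1368] zdir yaw -0.2935 tilt [ 0.006 -0.001 -1.   ] q [ 0.37  0.32 -0.64  1.99  0.25  0.89 -0.69]
F [-24.4   8.1  14.3] gap 0.145 t 4.75
world d [-0.0028  0.0016 -0.0063]  tool shift/500mm [-0.0015  0.0126 -0.0064] rot/.08 [-0.081 -0.019 -0.013]
```

Emit:
jog_arm --grip '[0, 0, 0]' --xyz '[[0, 0, 0], [0, 0, 0], [0, 0, 0]]' --rot '[[0, 0, 0], [0, 0, 0], [0, 0, 0]]'

```text
t: 5.05
position: [0.4866, 0.0551, 0.1368]
eef_rot: [-1.054, 1.418, -1.424]
wrist_force: [1.1, 0.0, -3.4]
finger_gap: 0.125
```

Run:
```python
from h import *
go([.4854,.0563,.1305],-.292)
a=snap('scene','s1.png')[170:330,240:400]; cv2.imwrite('pics/s1c.png',cv2.resize(a[:,:,::-1],None,fx=3.7,fy=3.7,interpolation=cv2.INTER_CUBIC))
```

```text
pos [0.4866 0.0551 0.1368] zdir yaw -0.2929 tilt [ 0.004 -0.001 -1.   ] q [ 0.37  0.32 -0.64  2.    0.24  0.9  -0.69]
F [ 1.1  0.  -3.4] gap 0.125 t 5.05
world d [-0.0012  0.0012 -0.0063]  tool shift/500mm [-0.0016  0.0127 -0.0031] rot/.08 [-0.048 -0.012  0.   ]
```

View pics/s1c.png

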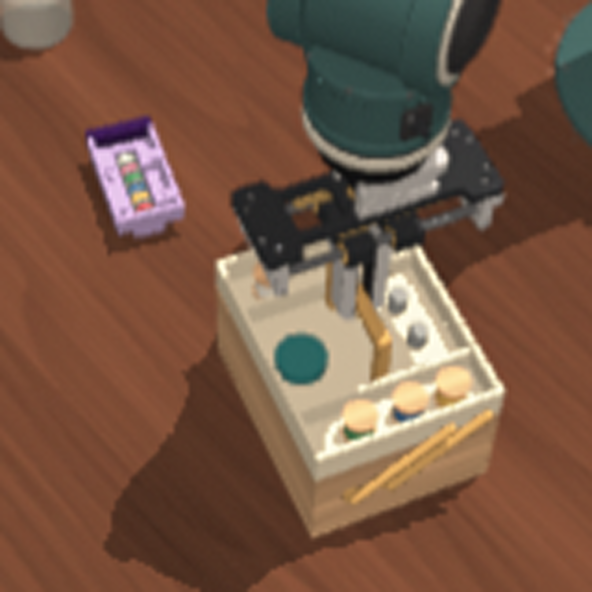

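```bash
cat > arc.py <<'E'
from h import *
import sys
# reference: tcp at q=0
P0=np.array([float(v) for v in open('p0.txt').read().split()]) 
yaw=-.2925
L=.0916;a=.611
def plan(q1,n):
    o=get_obs(); p=np.array(o['position'])-P0; bx=np.array([np.cos(yaw),np.sin(yaw),0])
    dx=p@bx; dz=p[2]; q0=np.arctan2(dz+L*np.sin(a),L*np.cos(a)-dx)-a
    r=np.hypot(dz+L*np.sin(a),L*np.cos(a)-dx)
    go(o['position'],yaw,o)
    print('q',round(q0,3),'r',round(r,4),'lat',round(p@[-bx[1],bx[0],0],4))
    qs=np.linspace(q0,q1,n+1); X=-L*np.cos(a+qs); Z=L*np.sin(a+qs)
    print([[0,round(-z/.5,4),round(x/.5,4)] for x,z in zip(np.diff(X),np.diff(Z))])
plan(float(sys.argv[1]),int(sys.argv[2]))
E
python3 -c "
from h import *
o=get_obs(); open('p0.txt','w').write(' '.join(map(str,o['position'])))"
python3 arc.py 1.98 16
```

```text
pos [0.4866 0.0551 0.1368] zdir yaw -0.293 tilt [ 0.004 -0.001 -1.   ] q [ 0.37  0.32 -0.64  2.    0.24  0.9  -0.69]
F [ 1.6  1.  -2.2] gap 0.127 t 5.1
world d [0. 0. 0.]  tool shift/500mm [0. 0. 0.] rot/.08 [-0.048 -0.006 -0.   ]
q 0.0 r 0.0916 lat 0.0
[[0, np.float64(-0.0177), np.float64(0.0141)], [0, np.float64(-0.0158), np.float64(0.0162)], [0, np.float64(-0.0137), np.float64(0.018)], [0, np.float64(-0.0114), np.float64(0.0196)], [0, np.float64(-0.0089), np.float64(0.0208)], [0, np.float64(-0.0062), np.float64(0.0218)], [0, np.float64(-0.0035), np.float64(0.0224)], [0, np.float64(-0.0007), np.float64(0.0226)], [0, np.float64(0.0021), np.float64(0.0226)], [0, np.float64(0.0049), np.float64(0.0221)], [0, np.float64(0.0075), np.float64(0.0214)], [0, np.float64(0.0101), np.float64(0.0203)], [0, np.float64(0.0126), np.float64(0.0189)], [0, np.float64(0.0148), np.float64(0.0172)], [0, np.float64(0.0168), np.float64(0.0152)], [0, np.float64(0.0185), np.float64(0.013)]]
```

Emit:
jog_arm --grip '[0, 0, 0, 0, 0]' --xyz '[[0, -0.018, 0.014], [0, -0.016, 0.016], [0, -0.014, 0.018], [0, -0.011, 0.02], [0, -0.009, 0.021]]' --rot '[[0, 0, 0], [0, 0, 0], [0, 0, 0], [0, 0, 0], [0, 0, 0]]' --force 25

```text
t: 5.6
position: [0.5325, 0.0411, 0.1723]
eef_rot: [-1.052, 1.419, -1.423]
wrist_force: [10.8, 4.0, -35.6]
finger_gap: 0.125
```

```bash
python3 arc.py 1.96 11
```

```text
pos [0.5325 0.0411 0.1723] zdir yaw -0.293 tilt [ 0.005  0.001 -1.   ] q [ 0.38  0.35 -0.63  1.86  0.24  1.   -0.64]
F [ 10.8   4.  -35.6] gap 0.125 t 5.6
world d [0. 0. 0.]  tool shift/500mm [0. 0. 0.] rot/.08 [-0.054 -0.007 -0.023]
q 0.661 r 0.0921 lat -0.0002
[[0, np.float64(-0.0051), np.float64(0.021)], [0, np.float64(-0.0026), np.float64(0.0215)], [0, np.float64(-0.0001), np.float64(0.0216)], [0, np.float64(0.0025), np.float64(0.0215)], [0, np.float64(0.005), np.float64(0.021)], [0, np.float64(0.0074), np.float64(0.0203)], [0, np.float64(0.0098), np.float64(0.0193)], [0, np.float64(0.012), np.float64(0.018)], [0, np.float64(0.014), np.float64(0.0165)], [0, np.float64(0.0159), np.float64(0.0147)], [0, np.float64(0.0175), np.float64(0.0127)]]
```

Emit:
jog_arm --grip '[0, 0, 0, 0, 0]' --xyz '[[0, -0.003, 0.021], [0, -0.001, 0.021], [0, 0.002, 0.021], [0, 0.004, 0.021], [0, 0.006, 0.021]]' --rot '[[0, 0, 0], [0, 0, 0], [0, 0, 0], [0, 0, 0], [0, 0, 0]]'

```text
t: 6.1
position: [0.5877, 0.0245, 0.1708]
eef_rot: [-1.05, 1.418, -1.424]
wrist_force: [-0.9, 2.7, -7.7]
finger_gap: 0.124
```

```bash
python3 arc.py 1.95 6
```

```text
pos [0.5877 0.0245 0.1708] zdir yaw -0.2938 tilt [ 0.006  0.001 -1.   ] q [ 0.37  0.45 -0.6   1.73  0.28  1.04 -0.62]
F [-0.9  2.7 -7.7] gap 0.124 t 6.1
world d [0. 0. 0.]  tool shift/500mm [0. 0. 0.] rot/.08 [-0.069 -0.017 -0.034]
q 1.299 r 0.0917 lat -0.0002
[[0, np.float64(0.0076), np.float64(0.0183)], [0, np.float64(0.0096), np.float64(0.0174)], [0, np.float64(0.0114), np.float64(0.0163)], [0, np.float64(0.0131), np.float64(0.0149)], [0, np.float64(0.0146), np.float64(0.0134)], [0, np.float64(0.016), np.float64(0.0118)]]
```

Emit:
jog_arm --grip '[0, 0, 0, 0, 0, 0, 0]' --xyz '[[0, 0.008, 0.018], [0, 0.01, 0.017], [0, 0.011, 0.016], [0, 0.013, 0.014], [0, 0.012, 0.011], [0, 0.004, 0.003], [0, 0, 0]]' --rot '[[0, 0, 0], [0, 0, 0], [0, 0, 0], [0, 0, 0], [0, 0, 0], [0, 0, 0], [0, 0, 0]]'

```text
t: 6.8
position: [0.6299, 0.0118, 0.1375]
eef_rot: [-1.05, 1.42, -1.423]
wrist_force: [1.6, -0.2, -0.8]
finger_gap: 0.127
```

```bash
python3 arc.py 1.95 3
```

```text
pos [0.6299 0.0118 0.1375] zdir yaw -0.2941 tilt [ 0.005  0.002 -1.   ] q [ 0.34  0.55 -0.56  1.65  0.33  1.03 -0.62]
F [ 1.6 -0.2 -0.8] gap 0.127 t 6.8
world d [0. 0. 0.]  tool shift/500mm [0. 0. 0.] rot/.08 [-0.054 -0.019 -0.036]
q 1.911 r 0.0917 lat -0.0002
[[0, np.float64(0.0019), np.float64(0.0014)], [0, np.float64(0.0019), np.float64(0.0013)], [0, np.float64(0.002), np.float64(0.0013)]]
```

Emit:
jog_arm --grip '[0.45, 0.45, 0.45, 0.45, 0.45, 0.45, 0.5, 0.7]' --xyz '[[0, 0, 0], [0, 0, 0], [0, 0, 0], [0, -0.03, 0], [0, -0.06, 0], [0, -0.06, 0], [0, -0.04, 0], [0, 0, 0]]' --rot '[[0, 0, 0], [0, 0, 0], [0, 0, 0], [0, 0, 0], [0, 0, 0], [0, 0, 0], [0, 0, 0], [0, 0, 0]]'

```text
t: 7.6
position: [0.6283, 0.0121, 0.2419]
eef_rot: [-1.05, 1.417, -1.423]
wrist_force: [0.5, 0.5, 0.7]
finger_gap: 0.553
```

Run:
```python
from h import *
y=-1.9374+np.pi/2
path([.4857,-.2233,.16],y,.045)
go([.4857,-.2233,.16],y)
```

```text
rows 7 end yaw -0.36660367320510345
xyz [[0.076, 0.023, -0.02], [0.076, 0.023, -0.019], [0.077, 0.023, -0.018], [0.077, 0.023, -0.017], [0.077, 0.023, -0.016], [0.077, 0.023, -0.016], [0.077, 0.023, -0.015]]
rot [[-0.01, 0.13, -0.0], [-0.01, 0.13, -0.0], [-0.01, 0.13, -0.0], [-0.01, 0.13, -0.0], [-0.01, 0.13, -0.0], [-0.01, 0.13, -0.0], [-0.01, 0.13, -0.0]]
pos [0.6283 0.0121 0.2419] zdir yaw -0.293 tilt [ 0.006  0.001 -1.   ] q [ 0.37  0.45 -0.6   1.55  0.27  1.21 -0.57]
F [0.5 0.5 0.7] gap 0.553 t 7.6
world d [-0.1426 -0.2354 -0.0819]  tool shift/500mm [ 0.5335  0.1616 -0.1381] rot/.08 [-0.074  0.921 -0.034]
```

Emit:
jog_arm --grip '[0.9, 0.9, 0.9, 0.9, 0.9, 0.9, 0.9, 0.9]' --xyz '[[0.073, 0, -0.02], [0.073, 0, -0.019], [0.073, 0.02, -0.018], [0.073, 0.025, -0.017], [0.073, 0.025, -0.016], [0.073, 0.025, -0.016], [0.073, 0.025, -0.015], [0, 0, 0]]' --rot '[[-0.01, 0.12, 0], [-0.01, 0.12, 0], [-0.01, 0.12, 0], [-0.01, 0.12, 0], [-0.01, 0.12, 0], [-0.01, 0.12, 0], [-0.01, 0.12, 0], [0, 0, 0]]'

```text
t: 8.4
position: [0.4841, -0.2172, 0.1818]
eef_rot: [-1.012, 1.468, -1.469]
wrist_force: [-0.1, 0.1, 0.6]
finger_gap: 0.901
```

Run:
```python
from h import *
y=-1.9374+np.pi/2
go([.4857,-.2233,.011],y)
a=snap('top','t2.png')[180:310,200:450]; cv2.imwrite('pics/t2c.png',cv2.resize(a[:,:,::-1],None,fx=3.2,fy=3.2,interpolation=cv2.INTER_CUBIC))
a=snap('scene','s2.png')[190:340,230:390]; cv2.imwrite('pics/s2c.png',cv2.resize(a[:,:,::-1],None,fx=4,fy=4,interpolation=cv2.INTER_CUBIC))
print(len(recognise('top','lower_tray')))
for c in('top','scene'):
  print([(np.round(c2w(c,d['xyz']),3),round(d['confidence'],2)) for d in recognise(c,'lower_tray')[:3]])
```

```text
pos [ 0.4841 -0.2172  0.1818] zdir yaw -0.36 tilt [ 0.004  0.002 -1.   ] q [ 0.8   0.31 -0.52  1.86  0.18  1.01 -0.15]
F [-0.1  0.1  0.6] gap 0.901 t 8.4
world d [ 0.0016 -0.0061 -0.1708]  tool shift/500mm [0.0115 0.3416 0.0063] rot/.08 [-0.04   0.082 -0.044]
1
[(array([0.497, 0.079, 0.029]), 0.81)]
[(array([0.497, 0.075, 0.03 ]), 0.93), (array([ 0.688, -0.306,  0.088]), 0.19)]
```

View pics/t2c.png

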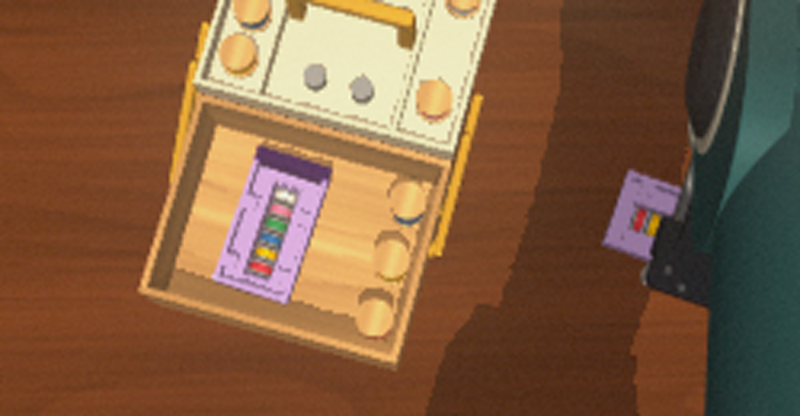

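View pics/s2c.png

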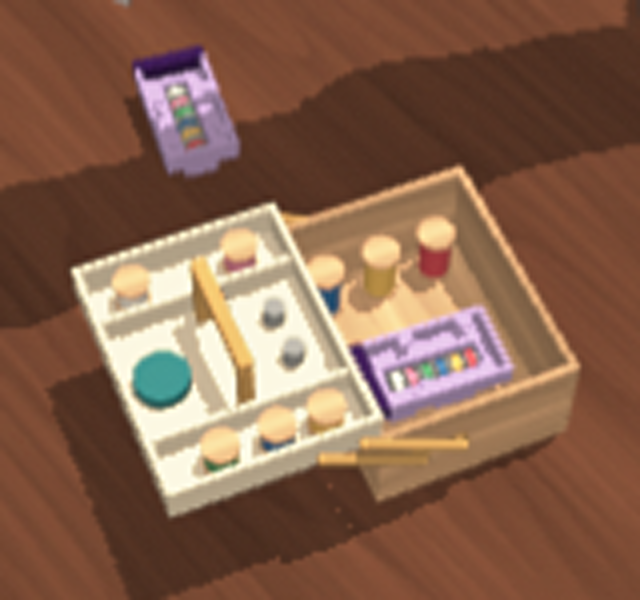

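Run:
```python
import cv2
a=cv2.imread('pics/t2.png')[218:280,262:308]; cv2.imwrite('pics/t2d.png',cv2.resize(a,None,fx=9,fy=9,interpolation=cv2.INTER_CUBIC))
```

```text
(no output)
```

View pics/t2d.png

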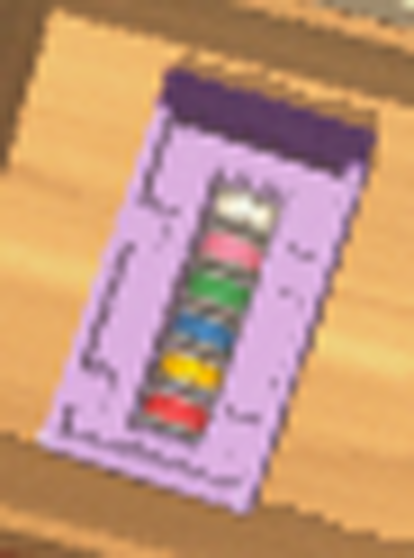

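Run:
```python
from fit import *
T=lambda x,y:np.array([(x+.5)/9-.5+262,(y+.5)/9-.5+218])
S=lambda x,y:np.array([(x+.5)/4-.5+230,(y+.5)/4-.5+190])
z=.041
ot=[('top',T(170,70),(.057,.029,z)),('top',T(378,130),(.057,-.029,z)),('top',T(250,512),(-.049,-.029,z)),('top',T(38,440),(-.049,.029,z))]
os=[('scene',S(485,308),(-.049,-.029,z)),('scene',S(513,368),(-.049,.029,z)),('scene',S(384,414),(.057,.029,z))]
c,s=np.cos(-.2923),np.sin(-.2923)
for o in(ot,os,ot+os):
    x,r=fit(0,0,0,o,[.49,.075,-.29]); d=x[:2]-[.4854,.0563]
    print(np.round(x,4),'box xy',np.round([c*d[0]+s*d[1],-s*d[0]+c*d[1]],4),np.round(r,1).tolist())
```

```text
[ 0.4917  0.0785 -0.3382] box xy [-0.0004  0.0231] [[0.1, -0.5], [-0.1, 0.2], [-0.1, -0.1], [0.1, 0.3]]
[ 0.4909  0.0812 -0.317 ] box xy [-0.0019  0.0254] [[-0.3, -0.5], [1.1, 0.1], [-0.8, 0.3]]
[ 0.4913  0.0793 -0.3331] box xy [-0.001   0.0238] [[-0.4, -0.3], [-0.5, 0.3], [-0.3, 0.1], [-0.1, 0.6], [-0.5, -0.7], [0.5, 0.0], [-1.6, -0.3]]
```

Run:
```python
import cv2
a=cv2.imread('pics/s0.png')[195:240,255:300]; cv2.imwrite('pics/s2d.png',cv2.resize(a,None,fx=12,fy=12,interpolation=cv2.INTER_CUBIC))
a=cv2.imread('pics/t0.png')[228:276,384:442]; cv2.imwrite('pics/t0d.png',cv2.resize(a,None,fx=12,fy=12,interpolation=cv2.INTER_CUBIC))
```

```text
(no output)
```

View pics/s2d.png

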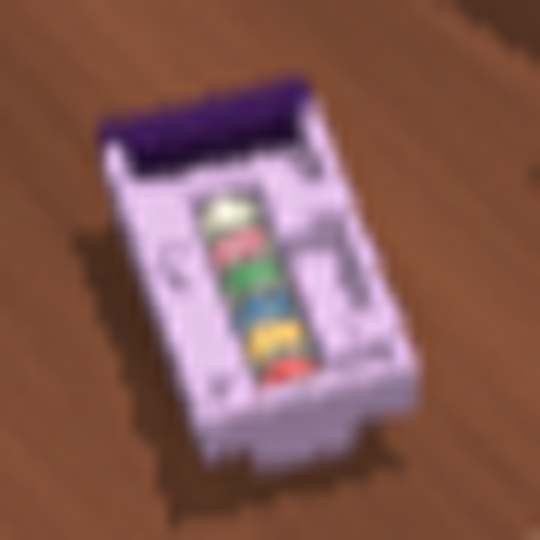

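View pics/t0d.png

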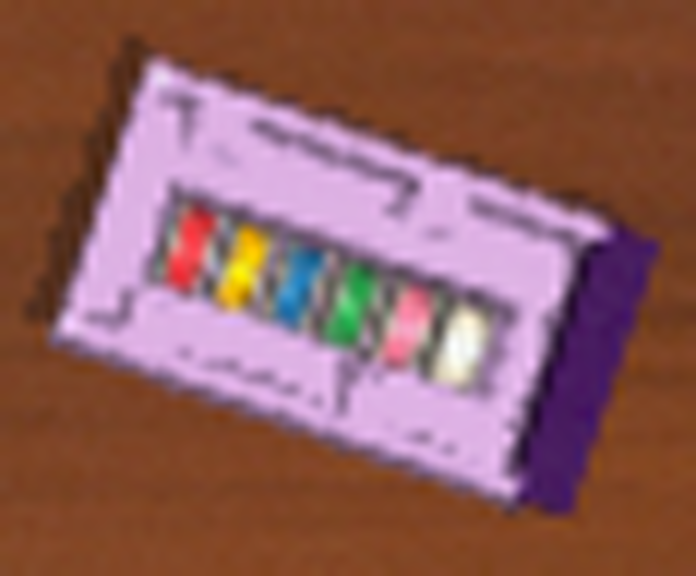

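Run:
```python
from fit import *
T=lambda x,y:np.array([(x+.5)/12-.5+384,(y+.5)/12-.5+228])
S=lambda x,y:np.array([(x+.5)/12-.5+255,(y+.5)/12-.5+195])
z=.036
ot=[('top',T(150,58),(-.049,.029,z)),('top',T(660,238),(.057,.029,z)),('top',T(572,516),(.057,-.029,z)),('top',T(52,338),(-.049,-.029,z))]
os=[('scene',S(103,132),(.057,.029,z)),('scene',S(308,78),(.057,-.029,z)),('scene',S(418,365),(-.049,-.029,z)),('scene',S(203,430),(-.049,.029,z))]
for o in(ot,os,ot+os):
    x,r=fit(0,0,0,o,[.487,-.228,-1.9]); print(np.round(x,4),np.round(r,1).tolist())
    go([x[0],x[1],.011],x[2]+np.pi/2)
```

```text
[ 0.4852 -0.2234 -1.9381] [[-0.1, 0.4], [-0.1, 0.1], [-0.1, -0.1], [0.3, -0.3]]
pos [ 0.4883 -0.2119  0.1837] zdir yaw -0.3518 tilt [ 0.008  0.003 -1.   ] q [ 0.79  0.31 -0.52  1.86  0.18  1.01 -0.15]
F [-0.1  0.5  0.6] gap 0.898 t 8.65
world d [-0.0031 -0.0115 -0.1727]  tool shift/500mm [ 2.550e-02  3.452e-01 -2.000e-04] rot/.08 [-0.082  0.194 -0.067]
[ 0.4858 -0.2233 -1.9466] [[-0.3, -0.2], [-0.1, 0.2], [0.2, 0.5], [0.1, -0.5]]
pos [ 0.4883 -0.2119  0.1837] zdir yaw -0.3518 tilt [ 0.008  0.003 -1.   ] q [ 0.79  0.31 -0.52  1.86  0.18  1.01 -0.15]
F [-0.1  0.5  0.6] gap 0.898 t 8.65
world d [-0.0025 -0.0114 -0.1727]  tool shift/500mm [0.0249 0.3452 0.0009] rot/.08 [-0.082  0.3   -0.068]
[ 0.4854 -0.2234 -1.9411] [[-0.1, 0.2], [-0.1, 0.1], [-0.2, -0.2], [0.3, -0.5], [-0.2, -0.2], [-0.1, 0.1], [0.3, 0.4], [0.3, -0.5]]
pos [ 0.4883 -0.2119  0.1837] zdir yaw -0.3518 tilt [ 0.008  0.003 -1.   ] q [ 0.79  0.31 -0.52  1.86  0.18  1.01 -0.15]
F [-0.1  0.5  0.6] gap 0.898 t 8.65
world d [-0.0029 -0.0115 -0.1727]  tool shift/500mm [2.540e-02 3.452e-01 2.000e-04] rot/.08 [-0.082  0.231 -0.068]
```

Emit:
jog_arm --grip '[0.95, 0.95, 0.95, 0.95, 0.95, 0.95]' --xyz '[[0.026, 0, 0], [0, 0.06, 0], [0, 0.08, 0], [0, 0.08, 0], [0, 0, 0], [0, 0, 0]]' --rot '[[-0.08, 0.23, -0.07], [0, 0, 0], [0, 0, 0], [0, 0, 0], [0, 0, 0], [0, 0, 0]]'

```text
t: 9.25
position: [0.4872, -0.2253, 0.0738]
eef_rot: [-1.011, 1.471, -1.48]
wrist_force: [-0.6, -0.0, 0.0]
finger_gap: 0.951
```

Run:
```python
from h import *
go([.4854,-.2234,.011],-.370)
```

```text
pos [ 0.4872 -0.2253  0.0738] zdir yaw -0.3693 tilt [ 0.003 -0.004 -1.   ] q [ 0.75  0.47 -0.46  1.93  0.29  0.8  -0.24]
F [-0.6 -0.   0. ] gap 0.951 t 9.25
world d [-0.0018  0.0019 -0.0628]  tool shift/500mm [-0.0025  0.1256 -0.0052] rot/.08 [-0.052  0.008  0.029]
```

Emit:
jog_arm --grip '[0.95, 0.95, 0.95, 0.95, 0.95]' --xyz '[[-0.002, 0.04, -0.005], [0, 0.04, 0], [0, 0.03, 0], [0, 0.01, 0], [0, 0, 0]]' --rot '[[-0.05, 0, 0.03], [0, 0, 0], [0, 0, 0], [0, 0, 0], [0, 0, 0]]'

```text
t: 9.75
position: [0.4905, -0.2263, 0.0205]
eef_rot: [-1.006, 1.467, -1.484]
wrist_force: [0.0, -0.2, 1.9]
finger_gap: 0.949
```

Run:
```python
from h import *
go([.4854,-.2234,.011],-.370)
```

```text
pos [ 0.4905 -0.2263  0.0205] zdir yaw -0.3704 tilt [ 0.009 -0.006 -1.   ] q [ 0.71  0.55 -0.42  1.95  0.35  0.69 -0.29]
F [ 0.  -0.2  1.9] gap 0.949 t 9.75
world d [-0.0051  0.0029 -0.0095]  tool shift/500mm [-0.0018  0.019  -0.0117] rot/.08 [-0.128 -0.005  0.027]
```

Emit:
jog_arm --grip '[0.95, 0.95, 0.95]' --xyz '[[-0.002, 0.017, -0.012], [0, 0, 0], [0, 0, 0]]' --rot '[[-0.13, 0, 0.03], [0, 0, 0], [0, 0, 0]]'

```text
t: 10.05
position: [0.4859, -0.2236, 0.0134]
eef_rot: [-1.01, 1.476, -1.478]
wrist_force: [-0.3, -0.7, -1.0]
finger_gap: 0.953
```

Run:
```python
from h import *
go([.4854,-.2234,.011],-.370)
```

```text
pos [ 0.4859 -0.2236  0.0134] zdir yaw -0.3705 tilt [ 0.001 -0.001 -1.   ] q [ 0.71  0.56 -0.42  1.96  0.35  0.69 -0.3 ]
F [-0.3 -0.7 -1. ] gap 0.953 t 10.05
world d [-0.0005  0.0002 -0.0024]  tool shift/500mm [ 0.0001  0.0048 -0.0011] rot/.08 [-0.016 -0.007  0.001]
```

Emit:
jog_arm --grip '[0.95, 0.6, 0.5, 0.5, 0.5, 0.5, 0.5]' --xyz '[[0, 0.004, 0], [0, 0, 0], [0, 0, 0], [0, 0, 0], [0, 0, 0], [0, 0, 0], [0, 0, 0]]' --rot '[[0, 0, 0], [0, 0, 0], [0, 0, 0], [0, 0, 0], [0, 0, 0], [0, 0, 0], [0, 0, 0]]' --force 12

```text
t: 10.75
position: [0.4863, -0.2238, 0.012]
eef_rot: [-1.009, 1.475, -1.478]
wrist_force: [0.1, -0.5, -0.5]
finger_gap: 0.615
```

Run:
```python
from h import *
go([.4854,-.2234,.011],-.370)
```

```text
pos [ 0.4863 -0.2238  0.012 ] zdir yaw -0.3706 tilt [ 0.002 -0.001 -1.   ] q [ 0.71  0.57 -0.42  1.96  0.35  0.68 -0.3 ]
F [ 0.1 -0.5 -0.5] gap 0.615 t 10.75
world d [-0.0009  0.0004 -0.001 ]  tool shift/500mm [-0.     0.002 -0.002] rot/.08 [-0.029 -0.007  0.003]
```

Emit:
jog_arm --grip '[0.4, 0.4, 0.4, 0.4, 0.4, 0.4, 0.4, 0.4, 0.4, 0.4]' --xyz '[[0, 0, 0], [0, -0.02, 0], [0, -0.04, 0], [0, -0.06, 0], [0, -0.06, 0], [0, -0.06, 0], [0, -0.05, 0], [0, -0.03, 0], [0, 0, 0], [0, 0, 0]]' --rot '[[0, 0, 0], [0, 0, 0], [0, 0, 0], [0, 0, 0], [0, 0, 0], [0, 0, 0], [0, 0, 0], [0, 0, 0], [0, 0, 0], [0, 0, 0]]' --force 18

```text
t: 11.75
position: [0.4852, -0.2224, 0.1825]
eef_rot: [-1.01, 1.473, -1.477]
wrist_force: [0.1, -0.4, -1.2]
finger_gap: 0.613
```

Run:
```python
from h import *
yt=-.335+np.pi-np.pi - np.pi/2  # lower dark yaw -.335; loose x yaw = pi-.335; tool yaw= x yaw+pi/2 => -pi/2-.335... 
print(yt)
go([.4915,.0788,.18],yt)
path([.4915,.0788,.19],yt,.04,.078)
```

```text
-1.9057963267948965
pos [ 0.4852 -0.2224  0.1825] zdir yaw -0.3689 tilt [ 0.002 -0.001 -1.   ] q [ 0.81  0.32 -0.52  1.85  0.18  1.02 -0.16]
F [ 0.1 -0.4 -1.2] gap 0.613 t 11.75
world d [ 0.0063  0.3012 -0.0025]  tool shift/500mm [-0.5664  0.0046 -0.2054] rot/.08 [-0.024 19.211 -0.022]
rows 20 end yaw -1.9057963267948965
xyz [[-0.028, -0.001, -0.01], [-0.027, -0.001, -0.012], [-0.026, -0.001, -0.014], [-0.025, -0.001, -0.016], [-0.024, -0.001, -0.018], [-0.022, -0.001, -0.02], [-0.021, -0.001, -0.022], [-0.019, -0.001, -0.023], [-0.017, -0.001, -0.025], [-0.015, -0.001, -0.026], [-0.013, -0.001, -0.027], [-0.011, -0.001, -0.028]]
rot [[-0.0, 0.96, -0.0], [-0.0, 0.96, -0.0], [-0.0, 0.96, -0.0], [-0.0, 0.96, -0.0], [-0.0, 0.96, -0.0], [-0.0, 0.96, -0.0], [-0.0, 0.96, -0.0], [-0.0, 0.96, -0.0], [-0.0, 0.96, -0.0], [-0.0, 0.96, -0.0], [-0.0, 0.96, -0.0], [-0.0, 0.96, -0.0]]
xyz [[-0.009, -0.001, -0.029], [-0.007, -0.001, -0.029], [-0.004, -0.001, -0.03], [-0.002, -0.001, -0.03], [0.0, -0.001, -0.03], [0.003, -0.001, -0.03], [0.005, -0.001, -0.03], [0.007, -0.001, -0.029]]
rot [[-0.0, 0.96, -0.0], [-0.0, 0.96, -0.0], [-0.0, 0.96, -0.0], [-0.0, 0.96, -0.0], [-0.0, 0.96, -0.0], [-0.0, 0.96, -0.0], [-0.0, 0.96, -0.0], [-0.0, 0.96, -0.0]]
```

Emit:
jog_arm --grip '[0.4, 0.4, 0.4, 0.4, 0.4, 0.4, 0.4, 0.4, 0.4, 0.4, 0.4, 0.4]' --xyz '[[-0.028, -0.001, -0.01], [-0.027, -0.001, -0.012], [-0.026, -0.001, -0.014], [-0.025, -0.001, -0.016], [-0.024, -0.001, -0.018], [-0.022, -0.001, -0.02], [-0.021, -0.001, -0.022], [-0.019, -0.001, -0.023], [-0.017, -0.001, -0.025], [-0.015, -0.001, -0.026], [-0.013, -0.001, -0.027], [-0.011, -0.001, -0.028]]' --rot '[[0, 0.96, 0], [0, 0.96, 0], [0, 0.96, 0], [0, 0.96, 0], [0, 0.96, 0], [0, 0.96, 0], [0, 0.96, 0], [0, 0.96, 0], [0, 0.96, 0], [0, 0.96, 0], [0, 0.96, 0], [0, 0.96, 0]]'

```text
t: 12.95
position: [0.4849, -0.0364, 0.1764]
eef_rot: [-0.272, 2.107, -2.092]
wrist_force: [0.6, 0.8, -1.1]
finger_gap: 0.618
```

Run:
```python
from h import *
yt=-1.906
go([.4915,.0788,.19],yt)
path([.4915,.0788,.19],yt,.04,.078)
```

```text
pos [ 0.4849 -0.0364  0.1764] zdir yaw -1.3288 tilt [-0.016  0.006 -1.   ] q [ 0.43  0.24 -0.48  1.96  0.13  0.99 -1.43]
F [ 0.6  0.8 -1.1] gap 0.618 t 12.95
world d [0.0066 0.1152 0.0136]  tool shift/500mm [-0.0677 -0.0261 -0.2208] rot/.08 [0.061 7.215 0.207]
rows 8 end yaw -1.906
xyz [[-0.008, -0.003, -0.028], [-0.006, -0.003, -0.028], [-0.004, -0.003, -0.029], [-0.002, -0.003, -0.029], [-0.0, -0.003, -0.029], [0.002, -0.003, -0.029], [0.004, -0.003, -0.029], [0.006, -0.003, -0.028]]
rot [[0.01, 0.9, 0.03], [0.01, 0.9, 0.03], [0.01, 0.9, 0.03], [0.01, 0.9, 0.03], [0.01, 0.9, 0.03], [0.01, 0.9, 0.03], [0.01, 0.9, 0.03], [0.01, 0.9, 0.03]]
```

Emit:
jog_arm --grip '[0.4, 0.4, 0.4, 0.4, 0.4, 0.4, 0.4, 0.4, 0.4, 0.4]' --xyz '[[-0.008, -0.005, -0.028], [-0.006, -0.005, -0.028], [-0.004, -0.005, -0.029], [-0.002, -0.005, -0.029], [0, -0.004, -0.029], [0.002, -0.004, -0.029], [0.004, -0.004, -0.027], [0.004, -0.003, -0.02], [0, 0, 0], [0, 0, 0]]' --rot '[[0.01, 0.9, 0.03], [0.01, 0.9, 0.03], [0.01, 0.9, 0.03], [0.01, 0.9, 0.03], [0.01, 0.9, 0.03], [0.01, 0.9, 0.03], [0.01, 0.9, 0.03], [0.01, 0.8, 0.03], [0, 0, 0], [0, 0, 0]]'

```text
t: 13.95
position: [0.4851, 0.0806, 0.1847]
eef_rot: [-0.341, -2.025, 2.031]
wrist_force: [-0.3, -0.2, 0.5]
finger_gap: 0.617
```

Run:
```python
from h import *
yt=-1.906
go([.4915,.0788,.19],yt)
a=snap('top','t3.png')[180:310,200:400]; cv2.imwrite('pics/t3c.png',cv2.resize(a[:,:,::-1],None,fx=4,fy=4,interpolation=cv2.INTER_CUBIC))
a=snap('scene','s3.png')[170:340,230:390]; cv2.imwrite('pics/s3c.png',cv2.resize(a[:,:,::-1],None,fx=3.5,fy=3.5,interpolation=cv2.INTER_CUBIC))
```

```text
pos [0.4851 0.0806 0.1847] zdir yaw -1.9167 tilt [-0.013 -0.001 -1.   ] q [ 0.18  0.24 -0.47  1.94  0.12  1.01 -2.26]
F [-0.3 -0.2  0.5] gap 0.617 t 13.95
world d [ 0.0064 -0.0018  0.0053]  tool shift/500mm [-0.0131 -0.0107 -0.0009] rot/.08 [-0.068 -0.134  0.154]
```

View pics/s3c.png

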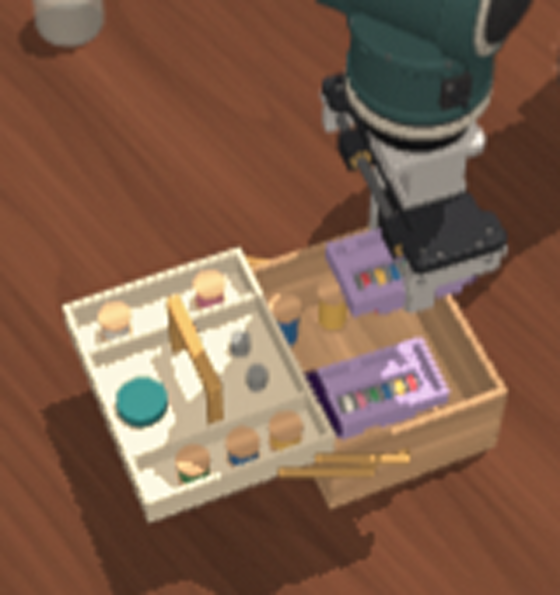

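View pics/t3c.png

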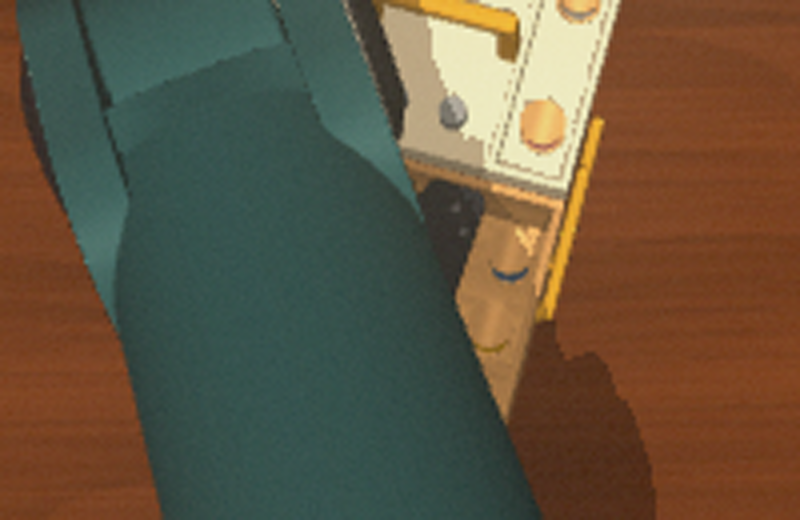

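Emit:
jog_arm --grip '[0.4, 0.4, 0.4, 0.4, 0.4, 0.4, 0.4]' --xyz '[[-0.013, 0, -0.001], [0, 0, 0], [0, 0.02, 0], [0, 0.04, 0], [0, 0.04, 0], [0, 0.02, 0], [0, 0, 0]]' --rot '[[-0.07, -0.13, 0.15], [0, 0, 0], [0, 0, 0], [0, 0, 0], [0, 0, 0], [0, 0, 0], [0, 0, 0]]'

```text
t: 14.75
position: [0.4921, 0.0759, 0.1207]
eef_rot: [-0.347, -2.04, 2.039]
wrist_force: [-0.5, -0.3, -0.4]
finger_gap: 0.614
```

Run:
```python
from h import *
go([.4915,.0788,.075],-1.906)
```

```text
pos [0.4921 0.0759 0.1207] zdir yaw -1.9067 tilt [ 0.001  0.    -1.   ] q [ 0.16  0.33 -0.45  1.99  0.19  0.86 -2.29]
F [-0.5 -0.3 -0.4] gap 0.614 t 14.75
world d [-0.0006  0.0029 -0.0457]  tool shift/500mm [ 0.0032  0.0914 -0.005 ] rot/.08 [ 0.006 -0.009 -0.014]
```

Emit:
jog_arm --grip '[0.4, 0.4, 0.4, 0.4, 0.4, 0.4]' --xyz '[[0.003, 0.01, -0.005], [0, 0.02, 0], [0, 0.03, 0], [0, 0.02, 0], [0, 0.01, 0], [0, 0, 0]]' --rot '[[0, 0, 0], [0, 0, 0], [0, 0, 0], [0, 0, 0], [0, 0, 0], [0, 0, 0]]'

```text
t: 15.35
position: [0.4928, 0.0794, 0.0743]
eef_rot: [-0.35, -2.042, 2.04]
wrist_force: [-0.7, 0.2, 0.5]
finger_gap: 0.614
```

Run:
```python
from h import *
go([.4915,.0788,.053],-1.906)
a=snap('scene','s4.png')[170:340,230:390]; cv2.imwrite('pics/s4c.png',cv2.resize(a[:,:,::-1],None,fx=3.5,fy=3.5,interpolation=cv2.INTER_CUBIC))
```

```text
pos [0.4928 0.0794 0.0743] zdir yaw -1.9064 tilt [ 0.004  0.    -1.   ] q [ 0.13  0.4  -0.42  2.02  0.24  0.76 -2.34]
F [-0.7  0.2  0.5] gap 0.614 t 15.35
world d [-0.0013 -0.0006 -0.0213]  tool shift/500mm [0.0022 0.0426 0.0021] rot/.08 [ 0.021 -0.005 -0.046]
```

View pics/s4c.png

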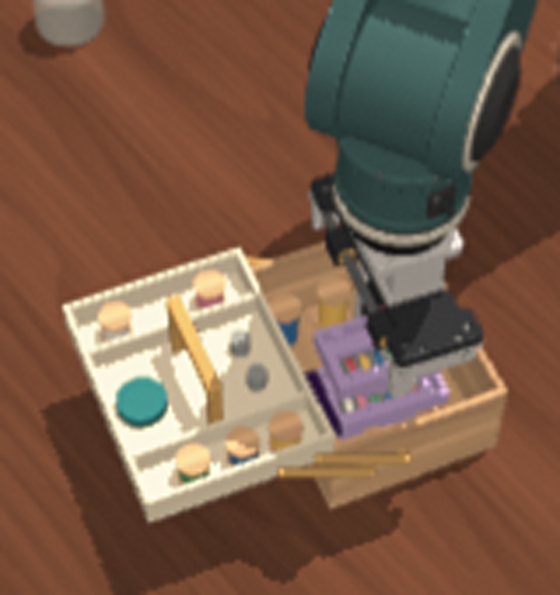

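Aligned above the lower tray (upper tray near (350,345), lower (370,400)). Lowering.

Emit:
jog_arm --grip '[0.4, 0.4, 0.4, 0.4, 0.4, 0.4]' --xyz '[[0.002, 0, 0.002], [0, 0.014, 0], [0, 0.012, 0], [0, 0.01, 0], [0, 0.004, 0], [0, 0, 0]]' --rot '[[0, 0, -0.05], [0, 0, 0], [0, 0, 0], [0, 0, 0], [0, 0, 0], [0, 0, 0]]'

```text
t: 16.0
position: [0.4924, 0.0788, 0.054]
eef_rot: [-0.348, -2.042, 2.038]
wrist_force: [-0.2, -0.3, -0.3]
finger_gap: 0.615
```

Run:
```python
from h import *
go([.4915,.0788,.053],-1.906)
```

```text
pos [0.4924 0.0788 0.054 ] zdir yaw -1.9066 tilt [ 0.002  0.002 -1.   ] q [ 0.12  0.44 -0.41  2.04  0.26  0.72 -2.35]
F [-0.2 -0.3 -0.3] gap 0.615 t 16.0
world d [-0.0009 -0.     -0.001 ]  tool shift/500mm [0.0017 0.002  0.0006] rot/.08 [ 0.032 -0.008 -0.018]
```

Emit:
jog_arm --grip '[0.4, 0.4, 0.4]' --xyz '[[0.001, 0.003, 0], [0, 0.003, 0], [0, 0, 0]]' --rot '[[0, 0, 0], [0, 0, 0], [0, 0, 0]]'

```text
t: 16.3
position: [0.4928, 0.0789, 0.0524]
eef_rot: [-0.35, -2.043, 2.039]
wrist_force: [-0.4, 0.2, -1.4]
finger_gap: 0.617
```

Run:
```python
from h import *
go([.4915,.0788,.053],-1.906)
```

```text
pos [0.4928 0.0789 0.0524] zdir yaw -1.9068 tilt [ 0.004  0.001 -1.   ] q [ 0.12  0.44 -0.41  2.04  0.26  0.71 -2.36]
F [-0.4  0.2 -1.4] gap 0.617 t 16.3
world d [-0.0013 -0.0001  0.0006]  tool shift/500mm [ 0.0024 -0.0011  0.0011] rot/.08 [ 0.032 -0.01  -0.044]
```

Emit:
jog_arm --grip '[0.4, 0.4, 0.4]' --xyz '[[0.001, 0.004, 0], [0, 0.003, 0], [0, 0, 0]]' --rot '[[0, 0, -0.04], [0, 0, 0], [0, 0, 0]]'

```text
t: 16.6
position: [0.4936, 0.0789, 0.0511]
eef_rot: [-0.35, -2.042, 2.039]
wrist_force: [0.7, -0.2, -0.7]
finger_gap: 0.615
```

Run:
```python
from h import *
go([.4915,.0788,.053],-1.906)
```

```text
pos [0.4936 0.0789 0.0511] zdir yaw -1.9071 tilt [ 0.004  0.001 -1.   ] q [ 0.12  0.44 -0.41  2.03  0.26  0.71 -2.36]
F [ 0.7 -0.2 -0.7] gap 0.615 t 16.6
world d [-0.0021 -0.0001  0.0019]  tool shift/500mm [ 0.0038 -0.0037  0.0015] rot/.08 [ 0.029 -0.014 -0.039]
```

Run:
```python
from h import *
a=snap('scene','s5.png')[235:315,300:370]; cv2.imwrite('pics/s5c.png',cv2.resize(a[:,:,::-1],None,fx=7,fy=7,interpolation=cv2.INTER_CUBIC))
# predicted rim corners of loose at light end if underside .041/.039
c=np.array([.4922,.0789]);y=-.335+np.pi
for zz in(.077,.075,.064):
    P=[[c[0]+np.cos(y)*a-np.sin(y)*b,c[1]+np.sin(y)*a+np.cos(y)*b,zz] for a,b in((-.049,.029),(-.049,-.029))]
    print(zz,np.round((proj('scene',P)-[300,235]+.5)*7-.5,0).tolist())
```

```text
0.077 [[137.0, 240.0], [190.0, 356.0]]
0.075 [[137.0, 243.0], [190.0, 358.0]]
0.064 [[136.0, 258.0], [189.0, 373.0]]
```

View pics/s5c.png

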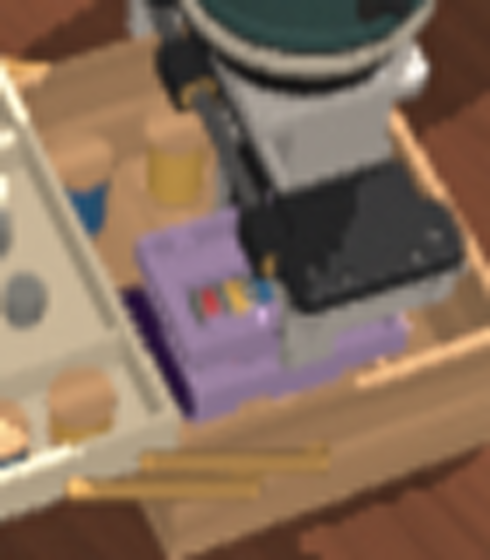

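Emit:
jog_arm --grip '[0.4, 0.4, 0.4]' --xyz '[[0.004, 0.005, 0.001], [0, 0.002, 0], [0, 0, 0]]' --rot '[[0, 0, -0.04], [0, 0, 0], [0, 0, 0]]'

```text
t: 16.95
position: [0.4936, 0.0791, 0.0498]
eef_rot: [-0.351, -2.044, 2.038]
wrist_force: [-0.3, 0.5, -1.5]
finger_gap: 0.615
```

Run:
```python
from h import *
go([.4915,.0788,.053],-1.906)
```

```text
pos [0.4936 0.0791 0.0498] zdir yaw -1.9074 tilt [ 0.005  0.002 -1.   ] q [ 0.12  0.44 -0.41  2.04  0.26  0.71 -2.36]
F [-0.3  0.5 -1.5] gap 0.615 t 16.95
world d [-0.0021 -0.0003  0.0032]  tool shift/500mm [ 0.0037 -0.0064  0.0018] rot/.08 [ 0.042 -0.018 -0.05 ]
```

Run:
```python
from h import *
a=snap('scene','s6.png')[235:315,300:370]; cv2.imwrite('pics/s6c.png',cv2.resize(a[:,:,::-1],None,fx=7,fy=7,interpolation=cv2.INTER_CUBIC))
print([ (np.round(get_obs()['position'],4).tolist()) for _ in range(2)], get_obs()['wrist_force'])
```

```text
[[0.4937, 0.0791, 0.0497], [0.4937, 0.0791, 0.0497]] [ 0.5416926  -0.36978893 -1.07732673]
```

View pics/s6c.png

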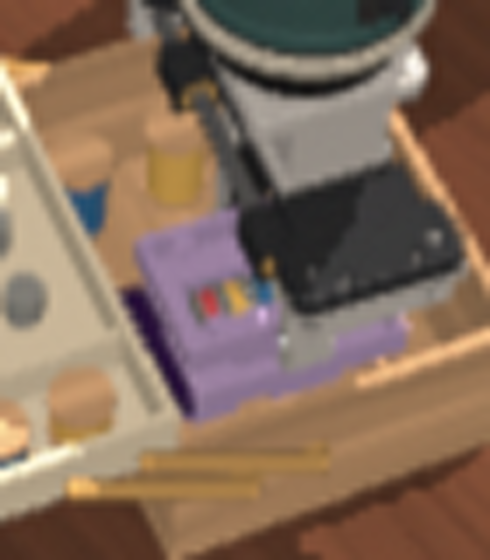

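Emit:
jog_arm --grip '[0.8, 0.8, 0.8, 0.8, 0.8]' --xyz '[[0, 0, 0], [0, 0, 0], [0, 0, 0], [0, 0, 0], [0, 0, 0]]' --rot '[[0, 0, 0], [0, 0, 0], [0, 0, 0], [0, 0, 0], [0, 0, 0]]'

```text
t: 17.5
position: [0.4936, 0.0792, 0.0492]
eef_rot: [-0.351, -2.044, 2.037]
wrist_force: [-0.4, -0.4, 0.8]
finger_gap: 0.798
```

Emit:
jog_arm --grip '[0.8, 0.8, 0.8, 0.8, 0.8, 0.8]' --xyz '[[0, -0.02, 0], [0, -0.04, 0], [0, -0.08, 0], [0, -0.08, 0], [0, -0.08, 0], [0, -0.04, 0]]' --rot '[[0, 0, 0], [0, 0, 0], [0, 0, 0], [0, 0, 0], [0, 0, 0], [0, 0, 0]]'

```text
t: 18.1
position: [0.4905, 0.0793, 0.2262]
eef_rot: [-0.343, -2.043, 2.036]
wrist_force: [0.5, 0.1, -1.2]
finger_gap: 0.798
```

Run:
```python
from h import *
yt=-.2941
go([.6299,.0118,.25],yt)
path([.6299,.0118,.25],yt,.04,.078)
a=snap('scene','s7.png')[235:315,300:370]; cv2.imwrite('pics/s7c.png',cv2.resize(a[:,:,::-1],None,fx=7,fy=7,interpolation=cv2.INTER_CUBIC))
```

```text
pos [0.4905 0.0793 0.2262] zdir yaw -1.9054 tilt [-0.     0.003 -1.   ] q [ 0.21  0.19 -0.48  1.89  0.1   1.08 -2.22]
F [ 0.5  0.1 -1.2] gap 0.798 t 18.1
world d [ 0.1394 -0.0675  0.0238]  tool shift/500mm [-0.3075 -0.0482  0.0358] rot/.08 [ 4.3000e-02 -2.0141e+01 -1.4000e-02]
rows 21 end yaw -0.2941
xyz [[-0.015, -0.002, 0.002], [-0.014, -0.002, 0.003], [-0.014, -0.002, 0.004], [-0.014, -0.002, 0.005], [-0.013, -0.002, 0.006], [-0.013, -0.002, 0.007], [-0.012, -0.002, 0.008], [-0.012, -0.002, 0.009], [-0.011, -0.002, 0.01], [-0.01, -0.002, 0.011], [-0.009, -0.002, 0.011], [-0.008, -0.002, 0.012]]
rot [[0.0, -0.96, -0.0], [0.0, -0.96, -0.0], [0.0, -0.96, -0.0], [0.0, -0.96, -0.0], [0.0, -0.96, -0.0], [0.0, -0.96, -0.0], [0.0, -0.96, -0.0], [0.0, -0.96, -0.0], [0.0, -0.96, -0.0], [0.0, -0.96, -0.0], [0.0, -0.96, -0.0], [0.0, -0.96, -0.0]]
xyz [[-0.008, -0.002, 0.013], [-0.007, -0.002, 0.013], [-0.005, -0.002, 0.014], [-0.004, -0.002, 0.014], [-0.003, -0.002, 0.014], [-0.002, -0.002, 0.015], [-0.001, -0.002, 0.015], [0.0, -0.002, 0.015], [0.001, -0.002, 0.015]]
rot [[0.0, -0.96, -0.0], [0.0, -0.96, -0.0], [0.0, -0.96, -0.0], [0.0, -0.96, -0.0], [0.0, -0.96, -0.0], [0.0, -0.96, -0.0], [0.0, -0.96, -0.0], [0.0, -0.96, -0.0], [0.0, -0.96, -0.0]]
```

View pics/s7c.png

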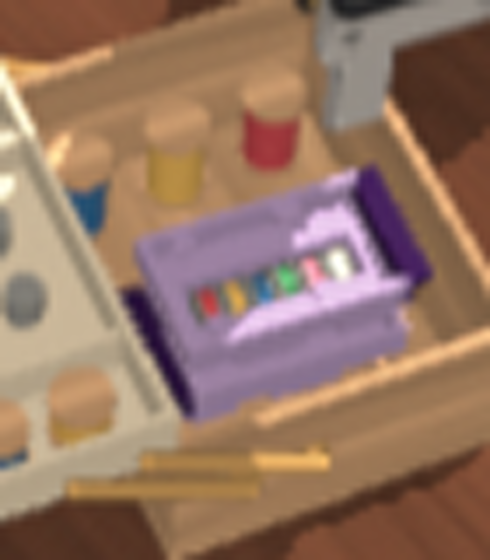

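Run:
```python
from h import *
from scipy.optimize import least_squares
S=lambda x,y:np.array([(x+.5)/7-.5+300,(y+.5)/7-.5+235])
uv=np.array([S(137,240),S(190,356),S(368,168),S(432,275)])
l=np.array([(-.049,.029),(-.049,-.029),(.057,.029),(.057,-.029)])
def f(p):
    c,s=np.cos(p[2]),np.sin(p[2]); P=np.c_[p[0]+c*l[:,0]-s*l[:,1],p[1]+s*l[:,0]+c*l[:,1],np.full(4,p[3])]
    return (proj('scene',P)-uv).ravel()
r=least_squares(f,[.49,.079,2.8,.077]); print(np.round(r.x,4),np.round(r.fun,1))
r=least_squares(lambda p:f([*p,.077]),[.49,.079,2.8]); print(np.round(r.x,4),np.round(r.fun,1))
```

```text
[0.4826 0.0681 2.8203 0.0548] [-0.1  0.4  0.  -0.1  0.4 -0.2 -0.4  0. ]
[0.4933 0.0781 2.8221] [-0.5  0.3 -0.2  0.1  0.7 -0.5  0.1  0. ]
```

Emit:
jog_arm --grip '[0.6, 0.6, 0.6, 0.6, 0.5, 0.45, 0.45, 0.45, 0.45, 0.45, 0.45, 0.45]' --xyz '[[-0.015, -0.004, 0.002], [-0.014, -0.004, 0.003], [-0.014, -0.004, 0.004], [-0.014, -0.004, 0.005], [-0.013, -0.004, 0.006], [-0.013, -0.004, 0.007], [-0.012, -0.004, 0.008], [-0.012, -0.004, 0.009], [-0.011, -0.004, 0.01], [-0.01, -0.004, 0.011], [-0.009, -0.003, 0.011], [-0.008, -0.003, 0.012]]' --rot '[[0, -0.96, 0], [0, -0.96, 0], [0, -0.96, 0], [0, -0.96, 0], [0, -0.96, 0], [0, -0.96, 0], [0, -0.96, 0], [0, -0.96, 0], [0, -0.96, 0], [0, -0.96, 0], [0, -0.96, 0], [0, -0.96, 0]]'

```text
t: 19.35
position: [0.5715, 0.0418, 0.2607]
eef_rot: [-0.594, 1.86, -1.859]
wrist_force: [-1.1, -0.2, -0.1]
finger_gap: 0.449
```

Run:
```python
from h import *
yt=-.2941
go([.6299,.0118,.25],yt)
path([.6299,.0118,.25],yt,.04,.078)
```

```text
pos [0.5715 0.0418 0.2607] zdir yaw -0.9441 tilt [ 0.008  0.003 -1.   ] q [ 0.34  0.32 -0.58  1.67  0.18  1.2  -1.23]
F [-1.1 -0.2 -0.1] gap 0.449 t 19.35
world d [ 0.0584 -0.03   -0.0107]  tool shift/500mm [-0.0592  0.0221  0.1171] rot/.08 [-0.059 -8.125 -0.093]
rows 9 end yaw -0.2941
xyz [[-0.007, 0.002, 0.013], [-0.006, 0.002, 0.013], [-0.005, 0.002, 0.014], [-0.004, 0.002, 0.014], [-0.003, 0.002, 0.014], [-0.002, 0.002, 0.015], [-0.001, 0.002, 0.015], [0.001, 0.002, 0.015], [0.002, 0.002, 0.015]]
rot [[-0.01, -0.9, -0.01], [-0.01, -0.9, -0.01], [-0.01, -0.9, -0.01], [-0.01, -0.9, -0.01], [-0.01, -0.9, -0.01], [-0.01, -0.9, -0.01], [-0.01, -0.9, -0.01], [-0.01, -0.9, -0.01], [-0.01, -0.9, -0.01]]
```

Emit:
jog_arm --grip '[0.45, 0.45, 0.45, 0.45, 0.45, 0.45, 0.45, 0.45, 0.45, 0.45, 0.45]' --xyz '[[-0.007, 0, 0.013], [-0.006, 0, 0.013], [-0.005, 0, 0.014], [-0.004, 0.002, 0.014], [-0.003, 0.002, 0.014], [-0.002, 0.002, 0.015], [-0.001, 0.002, 0.014], [0.001, 0.002, 0.013], [0.001, 0.002, 0.01], [0, 0, 0], [0, 0, 0]]' --rot '[[-0.01, -0.9, -0.01], [-0.01, -0.9, -0.01], [-0.01, -0.9, -0.01], [-0.01, -0.9, -0.01], [-0.01, -0.9, -0.01], [-0.01, -0.9, -0.01], [-0.01, -0.9, -0.01], [-0.01, -0.9, -0.01], [-0.01, -0.7, -0.01], [0, 0, 0], [0, 0, 0]]'

```text
t: 20.45
position: [0.6284, 0.014, 0.2592]
eef_rot: [-1.062, 1.418, -1.412]
wrist_force: [0.5, -0.1, 0.3]
finger_gap: 0.452
```

Run:
```python
from h import *
go([.6299,.0118,.1335],-.2941)
```

```text
pos [0.6284 0.014  0.2592] zdir yaw -0.2831 tilt [-0.002  0.002 -1.   ] q [ 0.41  0.46 -0.67  1.52  0.29  1.26 -0.58]
F [ 0.5 -0.1  0.3] gap 0.452 t 20.45
world d [ 0.0015 -0.0022 -0.1257]  tool shift/500mm [0.0038 0.2513 0.0049] rot/.08 [ 0.035  0.137 -0.021]
```

Emit:
jog_arm --grip '[0.45, 0.45, 0.45, 0.45, 0.45, 0.45]' --xyz '[[0.004, 0, 0.005], [0, 0.05, 0], [0, 0.06, 0], [0, 0.06, 0], [0, 0.03, 0], [0, 0, 0]]' --rot '[[0.03, 0.14, -0.02], [0, 0, 0], [0, 0, 0], [0, 0, 0], [0, 0, 0], [0, 0, 0]]'

```text
t: 21.05
position: [0.6307, 0.0112, 0.1587]
eef_rot: [-1.047, 1.426, -1.432]
wrist_force: [0.6, -0.7, 1.1]
finger_gap: 0.451
```

Run:
```python
from h import *
go([.6299,.0118,.1335],-.2941)
```

```text
pos [0.6307 0.0112 0.1587] zdir yaw -0.304 tilt [ 0.004 -0.001 -1.   ] q [ 0.39  0.55 -0.63  1.63  0.35  1.08 -0.65]
F [ 0.6 -0.7  1.1] gap 0.451 t 21.05
world d [-0.0008  0.0006 -0.0252]  tool shift/500mm [-0.0008  0.0505 -0.002 ] rot/.08 [-0.053 -0.124  0.002]
```

Emit:
jog_arm --grip '[0.45, 0.45, 0.45, 0.45]' --xyz '[[0, 0.02, -0.002], [0, 0.02, 0], [0, 0.005, 0], [0, 0, 0]]' --rot '[[-0.05, -0.12, 0], [0, 0, 0], [0, 0, 0], [0, 0, 0]]'

```text
t: 21.45
position: [0.6312, 0.0117, 0.1377]
eef_rot: [-1.052, 1.42, -1.424]
wrist_force: [0.5, -0.3, 0.3]
finger_gap: 0.451
```

Run:
```python
from h import *
go([.6299,.0118,.1335],-.2941)
```

```text
pos [0.6312 0.0117 0.1377] zdir yaw -0.2948 tilt [ 0.004 -0.    -1.   ] q [ 0.38  0.57 -0.62  1.65  0.37  1.04 -0.65]
F [ 0.5 -0.3  0.3] gap 0.451 t 21.45
world d [-0.0013  0.0001 -0.0042]  tool shift/500mm [ 0.0005  0.0084 -0.0026] rot/.08 [-0.043 -0.008 -0.009]
```

Close on the handle.

Emit:
jog_arm --grip '[0.45, 0.3, 0.15, 0, 0, 0, 0, 0]' --xyz '[[0, 0.006, -0.003], [0, 0, 0], [0, 0, 0], [0, 0, 0], [0, 0, 0], [0, 0, 0], [0, 0, 0], [0, 0, 0]]' --rot '[[-0.04, 0, 0], [0, 0, 0], [0, 0, 0], [0, 0, 0], [0, 0, 0], [0, 0, 0], [0, 0, 0], [0, 0, 0]]' --force 25

```text
t: 22.25
position: [0.6305, 0.0121, 0.1359]
eef_rot: [-1.052, 1.422, -1.424]
wrist_force: [0.1, -0.4, -1.2]
finger_gap: 0.123
```

```bash
python3 - <<'E'
from h import *
o=get_obs(); p=np.array(o['position'])
# set reference so that q=1.92 here
L=.0916;a=.611;q=1.92;b=np.array([np.cos(-.2925),np.sin(-.2925),0])
P0=p-b*L*(np.cos(a)-np.cos(a+q))-np.array([0,0,L*(np.sin(a+q)-np.sin(a))])
open('p0.txt','w').write(' '.join(map(str,P0)));print(P0)
E
python3 arc.py -0.03 20
```

```text
[0.4867771  0.05540445 0.1359442 ]
pos [0.6305 0.0121 0.1359] zdir yaw -0.2951 tilt [ 0.002  0.001 -1.   ] q [ 0.38  0.57 -0.62  1.65  0.37  1.04 -0.65]
F [ 0.1 -0.4 -1.2] gap 0.123 t 22.25
world d [0. 0. 0.]  tool shift/500mm [0. 0. 0.] rot/.08 [-0.027 -0.033 -0.016]
q 1.92 r 0.0916 lat 0.0
[[0, np.float64(-0.0141), np.float64(-0.0109)], [0, np.float64(-0.013), np.float64(-0.0123)], [0, np.float64(-0.0117), np.float64(-0.0135)], [0, np.float64(-0.0104), np.float64(-0.0145)], [0, np.float64(-0.0089), np.float64(-0.0155)], [0, np.float64(-0.0073), np.float64(-0.0163)], [0, np.float64(-0.0057), np.float64(-0.0169)], [0, np.float64(-0.0041), np.float64(-0.0174)], [0, np.float64(-0.0023), np.float64(-0.0177)], [0, np.float64(-0.0006), np.float64(-0.0178)], [0, np.float64(0.0011), np.float64(-0.0178)], [0, np.float64(0.0029), np.float64(-0.0176)], [0, np.float64(0.0046), np.float64(-0.0173)], [0, np.float64(0.0062), np.float64(-0.0167)], [0, np.float64(0.0078), np.float64(-0.016)], [0, np.float64(0.0093), np.float64(-0.0152)], [0, np.float64(0.0108), np.float64(-0.0142)], [0, np.float64(0.0121), np.float64(-0.0131)], [0, np.float64(0.0133), np.float64(-0.0119)], [0, np.float64(0.0144), np.float64(-0.0105)]]
```

Emit:
jog_arm --grip '[0, 0, 0, 0, 0, 0]' --xyz '[[0, -0.014, -0.011], [0, -0.013, -0.012], [0, -0.011, -0.014], [0, -0.009, -0.015], [0, -0.008, -0.016], [0, -0.006, -0.016]]' --rot '[[0, 0, 0], [0, 0, 0], [0, 0, 0], [0, 0, 0], [0, 0, 0], [0, 0, 0]]'

```text
t: 22.85
position: [0.5896, 0.0245, 0.1691]
eef_rot: [-1.048, 1.419, -1.426]
wrist_force: [2.8, -0.9, 2.5]
finger_gap: 0.128
```

```bash
python3 arc.py 0 15
```

```text
pos [0.5896 0.0245 0.1691] zdir yaw -0.2961 tilt [ 0.007  0.    -1.   ] q [ 0.41  0.46 -0.66  1.73  0.32  1.05 -0.65]
F [ 2.8 -0.9  2.5] gap 0.128 t 22.85
world d [0. 0. 0.]  tool shift/500mm [0. 0. 0.] rot/.08 [-0.079 -0.045 -0.029]
q 1.321 r 0.0916 lat 0.0001
[[0, np.float64(-0.005), np.float64(-0.0153)], [0, np.float64(-0.0037), np.float64(-0.0157)], [0, np.float64(-0.0023), np.float64(-0.016)], [0, np.float64(-0.0008), np.float64(-0.0161)], [0, np.float64(0.0006), np.float64(-0.0161)], [0, np.float64(0.002), np.float64(-0.016)], [0, np.float64(0.0034), np.float64(-0.0158)], [0, np.float64(0.0048), np.float64(-0.0154)], [0, np.float64(0.0061), np.float64(-0.0149)], [0, np.float64(0.0074), np.float64(-0.0143)], [0, np.float64(0.0086), np.float64(-0.0136)], [0, np.float64(0.0098), np.float64(-0.0128)], [0, np.float64(0.0109), np.float64(-0.0119)], [0, np.float64(0.0119), np.float64(-0.0109)], [0, np.float64(0.0128), np.float64(-0.0098)]]
```

Emit:
jog_arm --grip '[0, 0, 0, 0, 0, 0, 0]' --xyz '[[0, -0.004, -0.015], [0, -0.003, -0.016], [0, -0.001, -0.016], [0, 0, -0.016], [0, 0.002, -0.016], [0, 0.003, -0.016], [0, 0.004, -0.016]]' --rot '[[0, 0, 0], [0, 0, 0], [0, 0, 0], [0, 0, 0], [0, 0, 0], [0, 0, 0], [0, 0, 0]]'

```text
t: 23.55
position: [0.5306, 0.0423, 0.1703]
eef_rot: [-1.05, 1.418, -1.427]
wrist_force: [2.9, 1.4, -9.9]
finger_gap: 0.124
```

```bash
python3 arc.py 0 8
```

```text
pos [0.5306 0.0423 0.1703] zdir yaw -0.2959 tilt [ 0.006 -0.001 -1.   ] q [ 0.43  0.36 -0.69  1.87  0.27  1.   -0.67]
F [ 2.9  1.4 -9.9] gap 0.124 t 23.55
world d [0. 0. 0.]  tool shift/500mm [0. 0. 0.] rot/.08 [-0.081 -0.042 -0.008]
q 0.635 r 0.0917 lat 0.0001
[[0, np.float64(0.0052), np.float64(-0.0136)], [0, np.float64(0.0062), np.float64(-0.0131)], [0, np.float64(0.0073), np.float64(-0.0126)], [0, np.float64(0.0082), np.float64(-0.012)], [0, np.float64(0.0092), np.float64(-0.0113)], [0, np.float64(0.01), np.float64(-0.0105)], [0, np.float64(0.0108), np.float64(-0.0097)], [0, np.float64(0.0116), np.float64(-0.0088)]]
```

Emit:
jog_arm --grip '[0, 0, 0, 0, 0, 0]' --xyz '[[0, 0.006, -0.013], [0, 0.007, -0.013], [0, 0.008, -0.012], [0, 0.008, -0.011], [0, 0.008, -0.01], [0, 0.007, -0.007]]' --rot '[[0, 0, 0], [0, 0, 0], [0, 0, 0], [0, 0, 0], [0, 0, 0], [0, 0, 0]]'

```text
t: 24.15
position: [0.4939, 0.0534, 0.1452]
eef_rot: [-1.053, 1.421, -1.425]
wrist_force: [2.4, 1.1, -4.2]
finger_gap: 0.125
```

```bash
python3 arc.py 0 4
```

```text
pos [0.4939 0.0534 0.1452] zdir yaw -0.2949 tilt [ 0.003 -0.001 -1.   ] q [ 0.42  0.33 -0.7   1.97  0.27  0.93 -0.71]
F [ 2.4  1.1 -4.2] gap 0.125 t 24.15
world d [0. 0. 0.]  tool shift/500mm [0. 0. 0.] rot/.08 [-0.035 -0.03   0.001]
q 0.129 r 0.0917 lat 0.0002
[[0, np.float64(0.0044), np.float64(-0.0039)], [0, np.float64(0.0046), np.float64(-0.0038)], [0, np.float64(0.0047), np.float64(-0.0036)], [0, np.float64(0.0048), np.float64(-0.0035)]]
```

Emit:
jog_arm --grip '[0, 0, 0, 0, 0, 0, 0]' --xyz '[[0, 0.005, -0.004], [0, 0.005, -0.004], [0, 0.005, -0.004], [0, 0.005, -0.003], [0, 0.004, -0.003], [0, 0.003, -0.002], [0, 0, 0]]' --rot '[[0, 0, 0], [0, 0, 0], [0, 0, 0], [0, 0, 0], [0, 0, 0], [0, 0, 0], [0, 0, 0]]'

```text
t: 24.85
position: [0.4871, 0.056, 0.1353]
eef_rot: [-1.048, 1.415, -1.431]
wrist_force: [-3.0, -0.6, -3.0]
finger_gap: 0.126
```

```bash
python3 arc.py 0 2
```

```text
pos [0.4871 0.056  0.1353] zdir yaw -0.2961 tilt [ 0.01  -0.004 -1.   ] q [ 0.42  0.33 -0.7   2.    0.28  0.9  -0.73]
F [-3.  -0.6 -3. ] gap 0.126 t 24.85
world d [0. 0. 0.]  tool shift/500mm [0. 0. 0.] rot/.08 [-0.133 -0.045  0.012]
q -0.005 r 0.0911 lat 0.0007
[[0, np.float64(-0.0003), np.float64(0.0002)], [0, np.float64(-0.0003), np.float64(0.0002)]]
```

Emit:
jog_arm --grip '[0.45, 0.45, 0.45, 0.45, 0.45, 0.45, 0.45, 0.45, 0.45, 0.45]' --xyz '[[0, 0, 0], [0, 0, 0], [0, 0, 0], [0, -0.02, 0], [0, -0.04, 0], [0, -0.06, 0], [0, -0.06, 0], [0, -0.04, 0], [0.06, 0, 0], [0.08, 0, 0]]' --rot '[[0, 0, 0], [0, 0, 0], [0, 0, 0], [0, 0, 0], [0, 0, 0], [0, 0, 0], [0, 0, 0], [0, 0, 0], [0, 0, 0], [0, 0, 0]]'

```text
t: 25.85
position: [0.466, -0.0068, 0.2537]
eef_rot: [-1.05, 1.408, -1.422]
wrist_force: [1.2, -1.0, -0.5]
finger_gap: 0.451
```

Emit:
jog_arm --grip '[0.45, 0.45, 0.45, 0.45, 0.45]' --xyz '[[0.08, 0, 0], [0.08, 0, 0], [0.08, 0, 0], [0.06, 0, 0], [0, 0, 0]]' --rot '[[0, 0, 0], [0, 0, 0], [0, 0, 0], [0, 0, 0], [0, 0, 0]]'

```text
t: 26.35
position: [0.4203, -0.1591, 0.2576]
eef_rot: [-1.046, 1.406, -1.428]
wrist_force: [0.0, 0.1, 0.8]
finger_gap: 0.449
```

Run:
```python
from h import *
o=get_obs(); print(o['position'],o['t'],o['wrist_force'])
snap('top','t8.png'); snap('scene','s8.png')
for n in ['dispenser','jar','hoop','tape','tin','spool','toptray_base']:
    for c in('scene','top'):
        print(n,c,[(np.round(c2w(c,d['xyz']),3),round(d['confidence'],2)) for d in recognise(c,n)[:1]])
z=.1175;a,b=.075,.095;c,s=np.cos(-.2923),np.sin(-.2923)
print(np.round(proj('top',[[.4854+c*x-s*y,.0563+s*x+c*y,z] for x,y in((a,b),(a,-b),(-a,-b),(-a,b))]),1).tolist())
a=cv2.imread('pics/t8.png')[195:300,230:450]; cv2.imwrite('pics/t8c.png',cv2.resize(a,None,fx=3.6,fy=3.6,interpolation=cv2.INTER_CUBIC))
```

```text
[ 0.42033725 -0.15909848  0.25755978] 26.35 [0.02426974 0.09880651 0.81570495]
dispenser scene [(array([ 0.688, -0.307,  0.088]), 0.69)]
dispenser top [(array([ 0.672, -0.322,  0.095]), 0.74)]
jar scene [(array([ 0.444, -0.435,  0.061]), 0.76)]
jar top [(array([ 0.426, -0.442,  0.083]), 0.72)]
hoop scene [(array([0.297, 0.358, 0.01 ]), 0.74)]
hoop top [(array([0.289, 0.356, 0.009]), 0.66)]
tape scene [(array([ 0.618, -0.45 ,  0.017]), 0.53)]
tape top [(array([ 0.615, -0.451,  0.022]), 0.77)]
tin scene [(array([0.624, 0.411, 0.045]), 0.63)]
tin top [(array([0.614, 0.401, 0.041]), 0.82)]
spool scene [(array([0.481, 0.431, 0.054]), 0.67)]
spool top [(array([0.466, 0.423, 0.047]), 0.53)]
toptray_base scene [(array([0.495, 0.061, 0.106]), 0.76)]
toptray_base top []
[[260.0, 205.6], [341.5, 227.4], [323.6, 292.4], [240.5, 269.4]]
```

View pics/t8c.png

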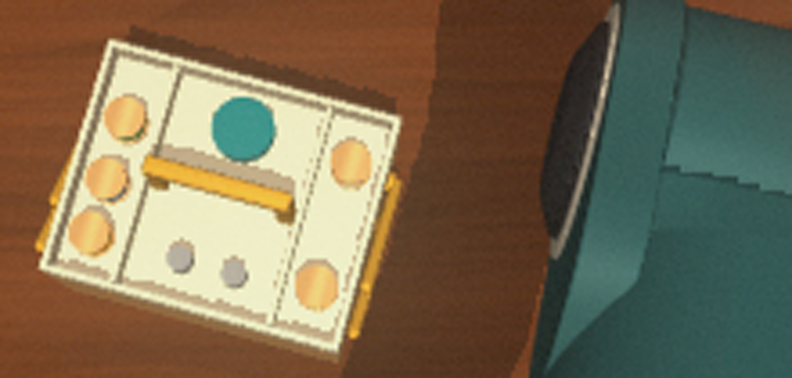

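View pics/s8.png

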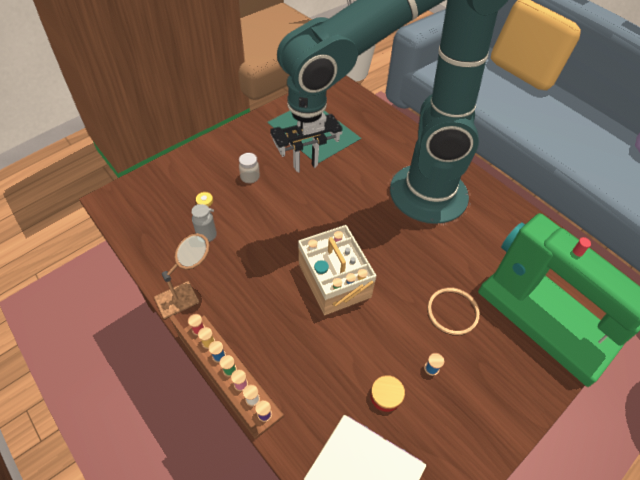

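The tray is closed exactly as at the start (corners at (110,40), (400,117), (338,353) in the crop) and the bystanders are unmoved. I'm handing the job in.

```bash
python3 -c "
from station import *
print(sign_off())"
```

```text
the job is handed in; nothing more can be done
None
```

I opened the top tray to its rear stop, stacked the loose bobbin tray turned end for end on the lower one, then swung the top tray back and lowered it closed. The job was handed in at about 27 s; no verdict was reported.

**What the last checks showed**
- **Top tray:** its rim corners in the top picture match the starting picture. The arm angle worked out from the tool position was about 0 at release. The tray was held all the way down and moved slowly over the last part.
- **Bobbin tray:** it was last seen before closing, with dark ends opposite. The fit put it about 2 mm from the lower tray's measured centre and parallel within about 0.02 rad.
- **Bystanders:** each was found within 4 mm of where it was at the start, which is about the networks' accuracy.

**What disagreed or stayed unconfirmed**
- **Dark end direction:** the task text says the lower tray's dark end points towards the robot, but both pictures showed it at the back of the box. I followed the pictures, so the loose tray's dark end faces the robot.
- **Stacking height:** I checked this only indirectly. A free fit of the single view gave a rim height of 55 mm, which is not reliable. With the height fixed at the stacked 77 mm, the fit agreed with the release position to about 1 mm. The tray also stayed put in the pictures while the gripper was lowered a little further, with no clear rise in force.

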